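# Swap charged battery packs for flat ones on the workshop chargers

## Task

The large and the small battery pack in the chargers are charged, the large and the small one in the two aluminium holders are flat: swap them, large for large and small for small, so that each flat pack is pushed down into the charger of its size until it snaps fully home and each charged pack stands upright at the bottom of the holder of its size. Every place is taken, but the empty rubber mat is free for setting a pack down on the way. Do not drop or tip over a pack, and do not knock over the tin of wheel nuts.

Things in the scene. Friction and masses are not known exactly. Their poses are not given: they have to be found in the camera images.
- large_charged_mid (a point): Charged large battery pack (in the large charger at the start; looks like the other large one): upright black and charcoal block, 58 mm wide (x) by 84 deep (y) by 104 tall (z up), 0.42 kg. Point: its centre, 52 mm above its underside. Grip across the 58 mm width about 79 mm above the underside, clear of the pocket rims. Foot: bead 16 mm high on both long sides, groove up to 26 mm.
- large_flat_mid (a point): Flat large battery pack (in the large holder at the start; looks like the other large one): upright black and charcoal block, 58 mm wide (x) by 84 deep (y) by 104 tall (z up), 0.42 kg. Point: its centre, 52 mm above its underside. Grip across the 58 mm width about 79 mm above the underside, clear of the pocket rims. Foot: bead 16 mm high on both long sides, groove up to 26 mm.
- large_charger: Large charger, fixed: grey, low plinth at -x. Origin: under the well's centre, at bench height; z up. Pack's 58 mm width along x, either way. Well 62 (x) by 89 mm, floor 12 mm up, straight to 40, flared by 7 to the rim at 52. A loose pack stops 16 mm high on white sprung latch bars: push (4 to 10 N) till it snaps to the floor (centre 64 mm up). A pull of about 20 N in all frees it.
- large_holder: Large pack holder, fixed: open sheet-aluminium pocket, no latch. Origin: under the pocket's centre, at bench height; z up. Pack's 58 mm width along x, either way round. Pocket 68 (x) by 94 mm inside, floor 3 mm above the bench, walls straight to 32 mm, flared by 5 mm to the rim at 40 mm. A pack standing in it has its centre 55 mm above the bench.
- small_charged_mid (a point): Charged small battery pack (in the small charger at the start; looks like the other small one): upright black and charcoal block, 44 mm wide (x) by 58 deep (y) by 90 tall (z up), 0.22 kg. Point: its centre, 45 mm above its underside. Grip across the 44 mm width about 67 mm above the underside, clear of the pocket rims. Foot: bead 16 mm high on both long sides, groove up to 26 mm.
- small_flat_mid (a point): Flat small battery pack (in the small holder at the start; looks like the other small one): upright black and charcoal block, 44 mm wide (x) by 58 deep (y) by 90 tall (z up), 0.22 kg. Point: its centre, 45 mm above its underside. Grip across the 44 mm width about 67 mm above the underside, clear of the pocket rims. Foot: bead 16 mm high on both long sides, groove up to 26 mm.
- small_charger: Small charger, fixed: grey, low plinth at -x. Origin: under the well's centre, at bench height; z up. Pack's 44 mm width along x, either way. Well 48 (x) by 63 mm, floor 12 mm up, straight to 40, flared by 7 to the rim at 52. A loose pack stops 16 mm high on white sprung latch bars: push (4 to 9 N) till it snaps to the floor (centre 57 mm up). A pull of about 16 N in all frees it.
- small_holder: Small pack holder, fixed: open sheet-aluminium pocket, no latch. Origin: under the pocket's centre, at bench height; z up. Pack's 44 mm width along x, either way round. Pocket 54 (x) by 68 mm inside, floor 3 mm above the bench, walls straight to 32 mm, flared by 5 mm to the rim at 40 mm. A pack standing in it has its centre 48 mm above the bench.
- rubber_mat: Black ribbed rubber mat, 150 mm (its x) by 130 mm (its y), 3 mm thick, lying on the bench and empty at the start: the free spot for putting a pack down on the way. Origin under its centre at bench height, z up. A large pack standing on it has its centre 55 mm, a small one 48 mm above the bench.
- nut_tin_mid (a point): Open round steel tin of wheel nuts, 69 mm across and about 62 mm tall with its heap of nuts, standing loose on the bench among the chargers and holders; it is not needed, do not knock it over. This point is on its axis, 27 mm above its underside.
Things that resemble listed ones, but are neither listed nor needed, are in the scene too. Leave any green or turquoise look-alike of the large_charger alone.

How it is judged:
At the end, for the whole second after the job is handed in: Each flat pack is in the charger of its size (centre within 6 mm), past the latch and on the floor; each charged pack is in the holder of its size (within 12 mm), on its floor; heights within 4 mm, all four upright within 0.08 rad and at rest (horizontal distance between large_flat_mid and large_charger below 0.006 m and z of large_flat_mid in the frame of large_charger between 0.06 and 0.068 m and angle between each of large_flat_mid, large_charged_mid, small_flat_mid, small_charged_mid's own z axis and vertical below 0.08 rad and linear speed of each of large_flat, large_charged, small_flat, small_charged below 0.02 m/s and horizontal distance between large_charged_mid and large_holder below 0.012 m and z of large_charged_mid in the frame of large_holder between 0.051 and 0.059 m and horizontal distance between small_flat_mid and small_charger below 0.006 m and z of small_flat_mid in the frame of small_charger between 0.053 and 0.061 m and horizontal distance between small_charged_mid and small_holder below 0.012 m and z of small_charged_mid in the frame of small_holder between 0.044 and 0.052 m); the robot touches nothing.
It fails at once if a pack is tipped over (tilted more than 45 degrees) (angle between any of large_flat_mid, large_charged_mid, small_flat_mid, small_charged_mid's own z axis and vertical above 0.79 rad).
It fails at once if a pack is dropped (falls freely by more than about 3 cm) ((linear speed of large_flat above 0.8 m/s and contact force between the fingers and large_flat below 0.1 N) or (linear speed of large_charged above 0.8 m/s and contact force between the fingers and large_charged below 0.1 N) or (linear speed of small_flat above 0.8 m/s and contact force between the fingers and small_flat below 0.1 N) or (linear speed of small_charged above 0.8 m/s and contact force between the fingers and small_charged below 0.1 N)).
It fails at once if the tin of wheel nuts is knocked over (tilted more than 30 degrees) (angle between nut_tin_mid's own z axis and vertical above 0.52 rad).
It also fails if it takes over 141 s, if anything falls off the work surface, if the arm or the gripper's body presses on something with over 40 N, if the wrist force passes 120 N, or if a joint passes its speed limit or range.

## Robot

A 6-joint arm with a two-finger parallel gripper is mounted at the origin on the work surface. World frame = base frame: x ahead of the robot, y to its left, z up, the work surface at z = 0. Lengths are in m, angles in rad, forces in N, time in s.
With the tool pointing down it reaches from about 0.35 to 0.975 m from the base axis. Payload 4.9 kg.
Tool frame: the origin (TCP) lies at the very end of the fingers, on their centre line; the grasp point (between the pads) lies 19 mm behind it (manip.grip_depth is the distance from the TCP to the grasp point, in m); z points along the fingers, x is the direction in which the jaws open and shut, and the axes are right-handed (so a half turn about z gives the same grasp; the last joint's range is limited). The gripper opens to 85 mm and grips with 20 to 120 N. Pads are 22 mm wide; open, the fingers measure 114 mm over their backs; the gripper's body (76 mm by 85 mm) begins 54 mm behind the grasp point. The pads swing forward as they close: fully open they stand 13 mm farther back than shut.
Start: joints at [-1.246, 0.053, 1.613, -0, 1.476, -0.119], TCP at [0.268, -0.564, 0.231] pointing down, gripper open.
Joint ranges: [-3.01, 3.01], [-1.01, 2.22], [0.06, 2.58], [-1.02, 4.17], [0.09, 2.62], [-3.14, 3.14]. Speed limits (rad/s): [2.57, 2.57, 3.14, 3.14, 3.14, 3.14].

## Interface

Orientations are given as a unit quaternion [w, x, y, z].
In Python, from plant import manip gives the robot as it stands. The module is installed in compiled form; this text tells all that it offers.
- The arm moves only by the shell command python3 -m crank 'ROWS' [OPENING]. ROWS is JSON, a list of rows, each a list of 4 numbers: the shift along the tool's x, y, z in cm, then the turn about the tool's z in units of 6 degrees (1.0 is 6 degrees). A call has 1 to 10 rows; each row shifts and turns the commanded pose from where the row before left it, along the tool's axes as they then stand; what a row does not reach is not made up. A row lasts 1/12 s, in which the tool goes at most 41.7 mm and 7.16 degrees, less where a joint would pass 70% of its speed; a pose out of reach is approached as far as the arm can. A call with a gripper value outside its range is refused whole. OPENING is the opening, from 0 (shut) to 1 (fully open), set as the call begins (- or left out, the last holds). The fingers move at their own pace and stop on an object; the grip force is fixed at half the most. Time passes only in rows, so rows that do not move let the fingers close. It gives the time, the measured TCP pose, the force and the opening at its end, in the units of the state.
- manip.state(): the state, without advancing time (a new reading comes with each control period).
- manip.grab_frame(name): name is "scene" or "top" or "wrist"; returns a dict with "img" (400x640x3 uint8, red, green, blue), "intrinsics" (3x3 intrinsics, pixels), "position" and "orientation" of the camera in the world. Camera axes: x right, y up, looking along -z (the intrinsics and any distortion apply to the point x, -y, -z); pixel columns grow to the right and rows downward; lengths in m; the calibration is good to about 2 mm. A picture is of the moment at which its call begins. There is no depth.
- manip.job_done(): hands the job in, once; it reports no verdict.
The state is a dict: "time": time; "joint_pos": joint angles; "joint_vel": joint speeds; "joint_efforts": joint torques, N m; "tool_pos": TCP position; "tool_rot": TCP orientation; "contact_force": force on the tool from outside, world axes, zero at the start; "ft_torque": the same for the moment, N m; "gripper_width": opening from 0.0 (shut) to 1.0 (fully open).
Only numpy, scipy, OpenCV 4.12 (cv2) and the standard library are available. Lean on these libraries where they do the work, as an engineer would, in place of code of your own. Each camera call takes 0.05 s, during which the arm holds its last target.

## Working session

There is one attempt and no reset: what is moved stays moved. The work goes in short steps, Python scripts to look and compute and a shell command to move; the robot and the scene stay as the last step left them, time stands still between calls to the robot, and variables do not carry over. Pictures are saved under pics/ and viewed, and the job is handed in when it is done.

```bash
mkdir -p pics; ls
python3 - <<'E'
from plant import manip
import cv2,json
print(manip.state())
for n in ["scene","top","wrist"]:
    f=manip.grab_frame(n); cv2.imwrite(f"pics/{n}0.png",f["img"][:,:,::-1])
    print(n,f["intrinsics"],f["position"],f["orientation"],[k for k in f])
print(manip.grip_depth)
E
```

```text
pics
{'time': 0.0, 'joint_pos': array([-1.24599461e+00,  5.33438998e-02,  1.61429549e+00, -3.22211748e-06,
        1.47597766e+00, -1.19030176e-01]), 'joint_vel': array([ 1.11255937e-03,  4.58006898e-04,  2.67841295e-03,  8.69566306e-05,
        4.89429353e-04, -1.04045308e-03]), 'joint_efforts': array([ 1.49879397e-03, -3.93676400e+01, -3.70176458e+01, -5.89862043e-05,
        7.04114093e-03,  5.03794851e-06]), 'tool_pos': array([ 0.2681611 , -0.56386447,  0.23007015]), 'tool_rot': array([-6.37193644e-04,  8.45399923e-01, -5.34132892e-01, -7.86467095e-04]), 'contact_force': array([ 0.54889985, -0.00402867,  0.52547228]), 'ft_torque': array([-0.02943367,  0.02357124,  0.03029686]), 'gripper_width': 0.9984326549053086}
scene [[461.28178531   0.         321.77017007]
 [  0.         461.28178531 199.75028948]
 [  0.           0.           1.        ]] [ 0.90600232 -0.65869821  0.77898148] [0.86952713 0.40570377 0.11981808 0.2548934 ] ['img', 'intrinsics', 'position', 'orientation']
top [[447.64596459   0.         324.3021462 ]
 [  0.         447.64596459 197.61638213]
 [  0.           0.           1.        ]] [0.35514879 0.06428106 1.08724698] [-0.69679383 -0.03337192  0.03468871  0.7156545 ] ['img', 'intrinsics', 'position', 'orientation']
wrist [[314.76939974   0.         319.98450114]
 [  0.         314.76939974 196.36336843]
 [  0.           0.           1.        ]] [ 0.33601274 -0.53204179  0.37152737] [ 0.83615808 -0.12396835  0.07917737 -0.52839611] ['img', 'intrinsics', 'position', 'orientation']
0.0187
```

View pics/scene0.png

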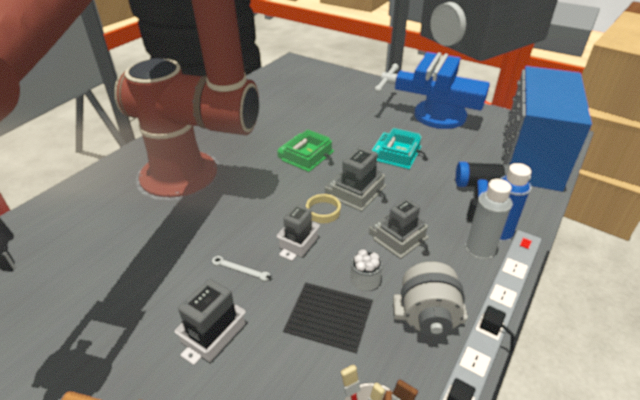

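View pics/top0.png

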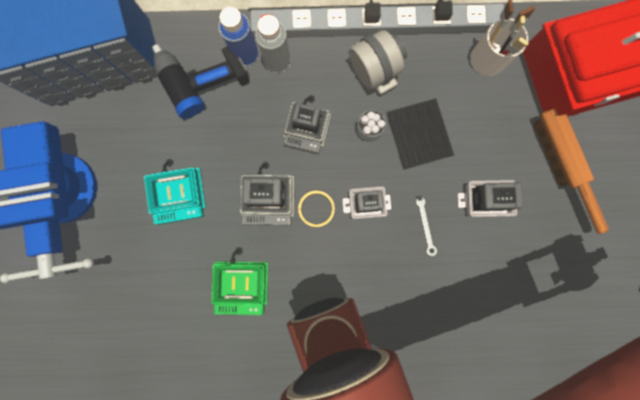

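View pics/wrist0.png

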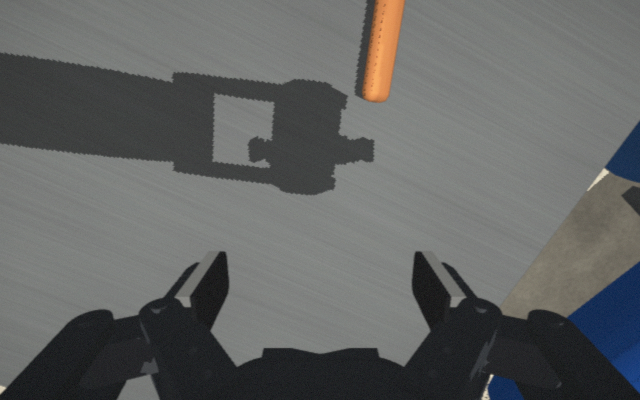

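Run:
```python
import cv2,numpy as np
im=cv2.imread("pics/top0.png")
a=cv2.resize(im[80:240,230:400],None,fx=4,fy=3.6,interpolation=cv2.INTER_CUBIC)[:, :]
a=cv2.resize(im[85:235,230:400],None,fx=4,fy=4,interpolation=cv2.INTER_CUBIC)
cv2.imwrite("pics/t_a.png",a)
b=cv2.resize(im[85:235,340:530],None,fx=4,fy=4,interpolation=cv2.INTER_CUBIC)
cv2.imwrite("pics/t_b.png",b)
```

```text
(no output)
```

View pics/t_a.png

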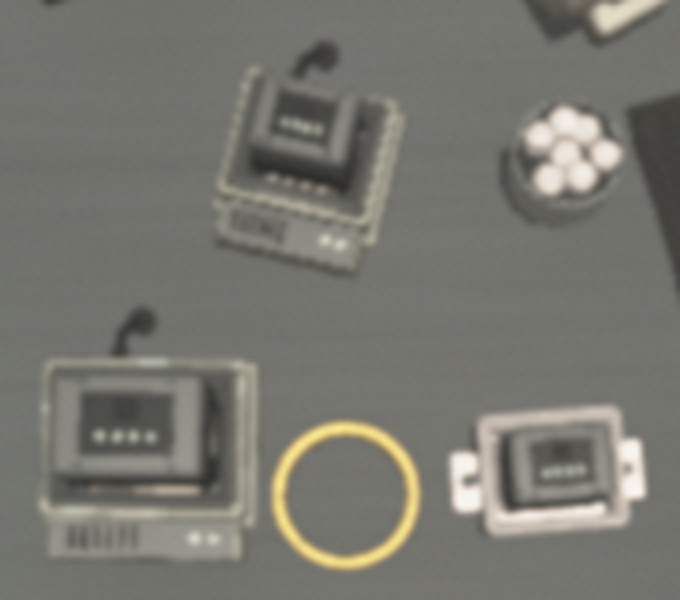

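View pics/t_b.png

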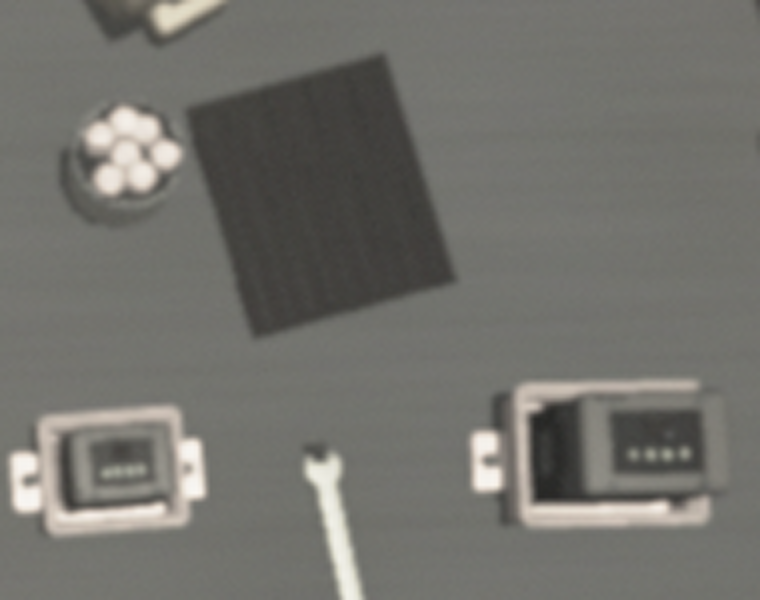

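```bash
cat > h.py <<'E'
import numpy as np,cv2
from scipy.spatial.transform import Rotation as R
from plant import manip
def rot(q): return R.from_quat(np.roll(q,-1))
def cast(f,uv,z):
    K=f["intrinsics"];uv=np.atleast_2d(uv).astype(float)
    d=np.c_[(uv[:,0]-K[0,2])/K[0,0],-(uv[:,1]-K[1,2])/K[0,0],-np.ones(len(uv))]
    d=rot(f["orientation"]).apply(d);p=np.array(f["position"])
    return p+d*((z-p[2])/d[:,2])[:,None]
def proj(f,P):
    K=f["intrinsics"];c=rot(f["orientation"]).inv().apply(np.atleast_2d(P)-f["position"])
    return np.c_[K[0,2]+K[0,0]*c[:,0]/-c[:,2],K[1,2]-K[0,0]*c[:,1]/-c[:,2]]
def quad(f,uv,z):
    "corners order: +x+y(TL in top img), +x-y(TR), -x-y(BR), -x+y(BL)"
    P=cast(f,uv,z)[:,:2];c=P.mean(0)
    ex=(P[0]+P[1]-P[2]-P[3])/2;ey=(P[0]+P[3]-P[1]-P[2])/2
    yx=np.degrees(np.arctan2(ex[1],ex[0]));yy=np.degrees(np.arctan2(ey[1],ey[0]))-90
    return np.round(c,4),np.round([np.linalg.norm(ex),np.linalg.norm(ey)],4),round(yx,1),round(yy,1)
def goto(x,y,z,yaw=None):
    s=manip.state();p=s["tool_pos"];M=rot(s["tool_rot"]).as_matrix()
    d=M.T@(np.array([x,y,z])-p)*100
    cy=np.degrees(np.arctan2(M[1,0],M[0,0]))
    t=0 if yaw is None else -(((yaw-cy)+90)%180-90)/6
    print("t%.1f pos"%s["time"],np.round(p,4),"yaw %.2f"%cy,"tilt %.3f"%np.degrees(np.arccos(-M[2,2])),"F",np.round(s["contact_force"],1),"w %.3f"%s["gripper_width"])
    print(" rows total (shift in present axes, cm):",np.round(d,2),"turn units %.2f"%t)
E
python3 - <<'E'
from h import *
f=manip.grab_frame("top")
o=np.array
def A(l): return o(l)/4.+[230,85]
def B(l): return o(l)/4.+[340,85]
print("Lpack chg",quad(f,A([(56,372),(208,376),(208,480),(57,478)]),.116))
print("Lchg rim",quad(f,A([(46,360),(258,364),(252,524),(40,514)]),.052))
print("Spack chg",quad(f,A([(256,76),(358,98),(346,170),(248,150)]),.102))
print("Schg rim",quad(f,A([(254,70),(402,102),(378,240),(220,195)]),.052))
print("Spack hold",quad(f,A([(512,430),(606,426),(610,502),(516,506)]),.093))
print("Shold rim",quad(f,A([(476,410),(622,405),(634,528),(488,536)]),.040))
print("Spack holdB",quad(f,B([(72,430),(166,426),(170,502),(76,506)]),.093))
print("Shold rimB",quad(f,B([(36,414),(182,405),(192,526),(48,536)]),.040))
print("Lpack hold",quad(f,B([(582,392),(724,392),(728,492),(584,494)]),.107))
print("Lhold rim",quad(f,B([(515,384),(705,380),(712,524),(520,528)]),.040))
print("mat",quad(f,B([(186,108),(386,54),(456,282),(254,338)]),.003))
print("tin",cast(f,A([(563,148)]),.06))
E
```

```text
Lpack chg (array([0.4657, 0.1945]), array([0.0576, 0.0827]), np.float64(-0.5), np.float64(-2.7))
Lchg rim (array([0.4647, 0.1934]), array([0.0917, 0.1233]), np.float64(-3.0), np.float64(-3.4))
Spack chg (array([0.6362, 0.0985]), array([0.0424, 0.0576]), np.float64(-8.9), np.float64(-13.6))
Schg rim (array([0.6334, 0.0939]), array([0.081 , 0.0933]), np.float64(-13.5), np.float64(-15.9))
Spack hold (array([ 0.4398, -0.041 ]), array([0.0426, 0.0525]), np.float64(0.9), np.float64(0.9))
Shold rim (array([ 0.4422, -0.0431]), array([0.0736, 0.0858]), np.float64(3.4), np.float64(1.0))
Spack holdB (array([ 0.4398, -0.041 ]), array([0.0426, 0.0525]), np.float64(0.9), np.float64(0.9))
Shold rimB (array([ 0.4419, -0.0428]), array([0.0718, 0.0854]), np.float64(3.1), np.float64(2.2))
Lpack hold (array([ 0.4437, -0.3336]), array([0.0559, 0.0787]), np.float64(-2.0), np.float64(-1.1))
Lhold rim (array([ 0.4438, -0.3359]), array([0.085 , 0.1124]), np.float64(-1.2), np.float64(-0.3))
mat (array([ 0.612 , -0.1797]), array([0.1493, 0.1294]), np.float64(13.9), np.float64(14.0))
tin [[ 0.6294252  -0.05255055  0.06      ]]
```

```bash
python3 -m crank '[[0,0,0,-1.03],[0,0,0,-1.03],[0,0,0,-1.03],[0,0,0,-1.03],[0,0,0,-1.03],[0,0,0,-1.03],[0,0,0,-1.03],[0,0,0,-1.03],[0,0,0,-1.03],[0,0,0,-1.03]]' 1; python3 -c "
from h import *
goto(.465,.194,.23,-3)"
```

```text
time: 1.03
tool_pos: [0.2683, -0.5643, 0.231]
tool_rot: [-0.0, 1.0, -0.022, -0.0]
contact_force: [-0.5, -0.3, 0.2]
gripper_width: 1.001
t1.0 pos [ 0.2683 -0.5643  0.231 ] yaw -2.47 tilt 0.034 F [-0.5 -0.3  0.2] w 1.001
 rows total (shift in present axes, cm): [ 16.39 -76.6    0.14] turn units 0.09
```

```bash
python3 -m crank '[[0.8,-3.8,0,0],[0.8,-3.8,0,0],[0.8,-3.8,0,0],[0.8,-3.8,0,0],[0.8,-3.8,0,0],[0.8,-3.8,0,0],[0.8,-3.8,0,0],[0.8,-3.8,0,0],[0.8,-3.8,0,0],[0.8,-3.8,0,0]]'; python3 -m crank '[[0.8,-3.8,0,0],[0.8,-3.8,0,0],[0.8,-3.8,0,0],[0.8,-3.8,0,0],[0.8,-3.8,0,0],[0.8,-3.8,0,0],[0.8,-3.8,0,0],[0.8,-3.8,0,0],[0.4,-1.5,0,0.09]]'; python3 -c "
from h import *
goto(.465,.194,.23,-3)
f=manip.grab_frame('wrist');cv2.imwrite('pics/w1.png',f['img'][:,:,::-1])
print(proj(f,[[.4657,.1945,.116],[.4647,.1934,.052]]))
goto(.465,.194,.23,-3)
"
```

```text
time: 1.87
tool_pos: [0.3665, -0.187, 0.2312]
tool_rot: [0.0, 1.0, -0.025, 0.0]
contact_force: [0.5, -0.2, -0.1]
gripper_width: 1.001
time: 2.62
tool_pos: [0.45, 0.1305, 0.2312]
tool_rot: [-0.001, 1.0, -0.027, -0.0]
contact_force: [0.3, -0.8, 0.8]
gripper_width: 1.001
t2.6 pos [0.45   0.1305 0.2312] yaw -3.09 tilt 0.086 F [ 0.3 -0.8  0.8] w 1.001
 rows total (shift in present axes, cm): [ 1.15 -6.42  0.13] turn units -0.01
[[334.54724015 113.54105223]
 [330.66484383 112.24177217]]
t2.7 pos [0.4503 0.131  0.2311] yaw -3.07 tilt 0.124 F [-1.1  0.2  0.4] w 1.002
 rows total (shift in present axes, cm): [ 1.13 -6.37  0.12] turn units -0.01
```

View pics/w1.png

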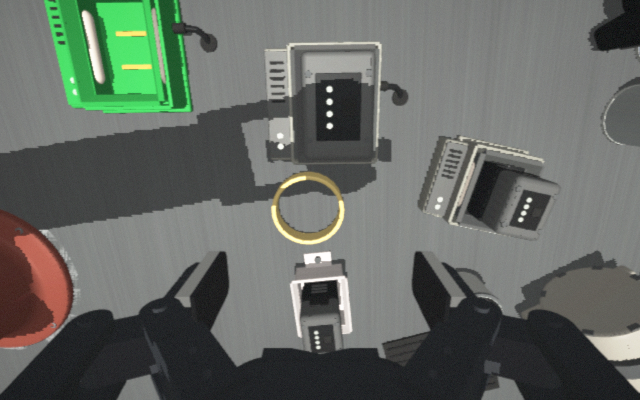

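```bash
python3 -c "
import cv2
im=cv2.imread('pics/w1.png')
cv2.imwrite('pics/w1c.png',cv2.resize(im[30:180,240:420],None,fx=4,fy=4,interpolation=cv2.INTER_CUBIC))
cv2.imwrite('pics/w1d.png',cv2.resize(im[120:250,410:570],None,fx=4,fy=4,interpolation=cv2.INTER_CUBIC))"
```

```text
(no output)
```

View pics/w1c.png

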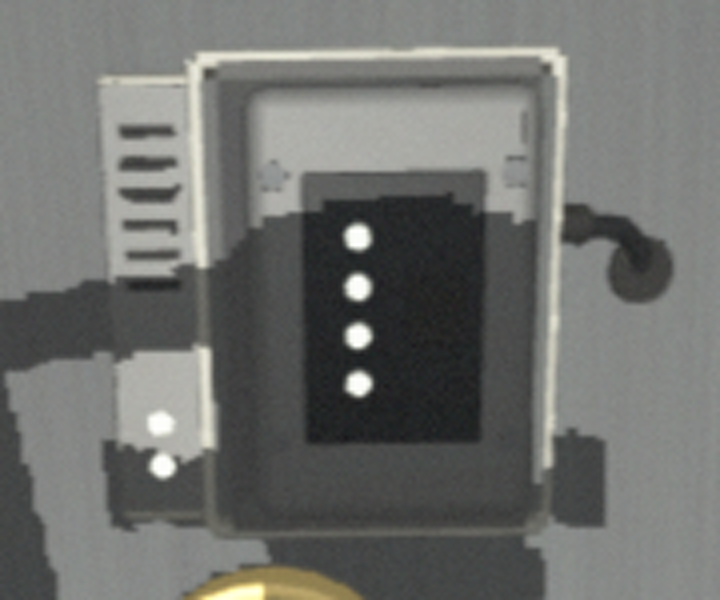

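View pics/w1d.png

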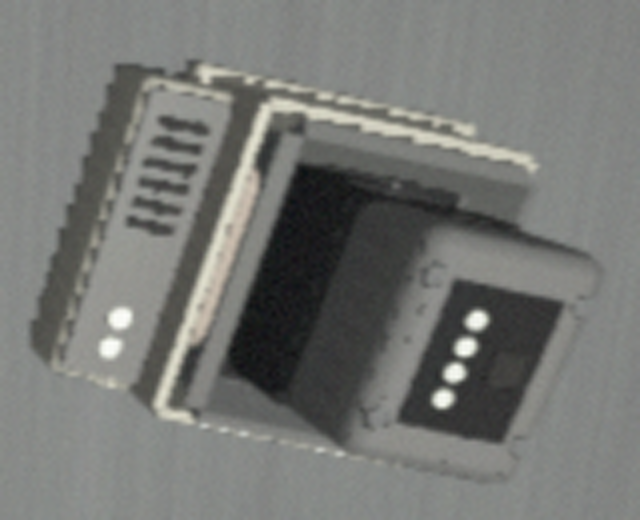

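Run:
```python
from h import *
f=manip.grab_frame("wrist");o=np.array
C=lambda l:o(l)/4.+[240,30]
D=lambda l:o(l)/4.+[410,120]
print("Lpack",quad(f,C([(537,85),(533,522),(256,520),(248,85)]),.116))
print("Lrim",quad(f,C([(567,50),(550,532),(207,533),(190,55)]),.052))
print("Spack",quad(f,D([(604,262),(512,480),(345,446),(432,212)]),.102))
print(cast(f,C([(190,55),(207,533)]),.052), cast(f,D([(270,100),(158,412)]),.052))
goto(.465,.194,.16,-3)
```

```text
Lpack (array([0.4691, 0.1988]), array([0.0555, 0.0823]), np.float64(-3.3), np.float64(-1.8))
Lrim (array([0.4691, 0.1994]), array([0.0879, 0.1127]), np.float64(-2.7), np.float64(-2.3))
Spack (array([0.6389, 0.1018]), array([0.0417, 0.0551]), np.float64(-17.0), np.float64(-13.5))
[[0.42766911 0.25753849 0.052     ]
 [0.42265109 0.14536016 0.052     ]] [[0.61227665 0.15389871 0.052     ]
 [0.58944943 0.07017066 0.052     ]]
t2.7 pos [0.4499 0.1288 0.231 ] yaw -3.05 tilt 0.052 F [-0.1 -0.4  0.5] w 0.997
 rows total (shift in present axes, cm): [ 1.17 -6.59  7.1 ] turn units -0.01
```

```bash
python3 -m crank '[[0.4,-2.3,2,0],[0.4,-2.3,2,0],[0.4,-2.3,2,0],[0.1,0,0.8,0],[0,0,0,0],[0,0,0,0]]'; python3 -c "
from h import *
goto(.467,.197,.16,-2.7)
f=manip.grab_frame('wrist');cv2.imwrite('pics/w2.png',f['img'][:,:,::-1])
print(proj(f,[[.4657,.1945,.116],[.4691,.1988,.116]]))
"
```

```text
time: 3.22
tool_pos: [0.4667, 0.1935, 0.163]
tool_rot: [0.0, 1.0, -0.029, -0.001]
contact_force: [0.8, 0.5, 0.3]
gripper_width: 0.997
t3.2 pos [0.4667 0.1935 0.163 ] yaw -3.36 tilt 0.082 F [0.8 0.5 0.3] w 0.997
 rows total (shift in present axes, cm): [ 0.01 -0.35  0.3 ] turn units -0.11
[[317.38574429 220.51293567]
 [322.30314639 213.92244175]]
```

View pics/w2.png

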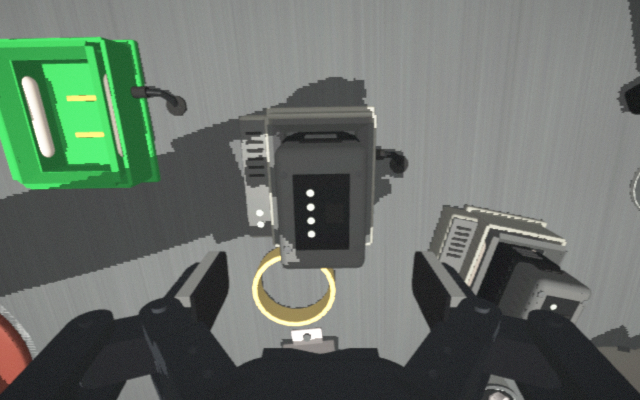

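```bash
python3 -c "
import cv2
im=cv2.imread('pics/w2.png')
cv2.imwrite('pics/w2c.png',cv2.resize(im[90:290,230:420],None,fx=4,fy=3,interpolation=cv2.INTER_CUBIC))"
```

```text
(no output)
```

View pics/w2c.png

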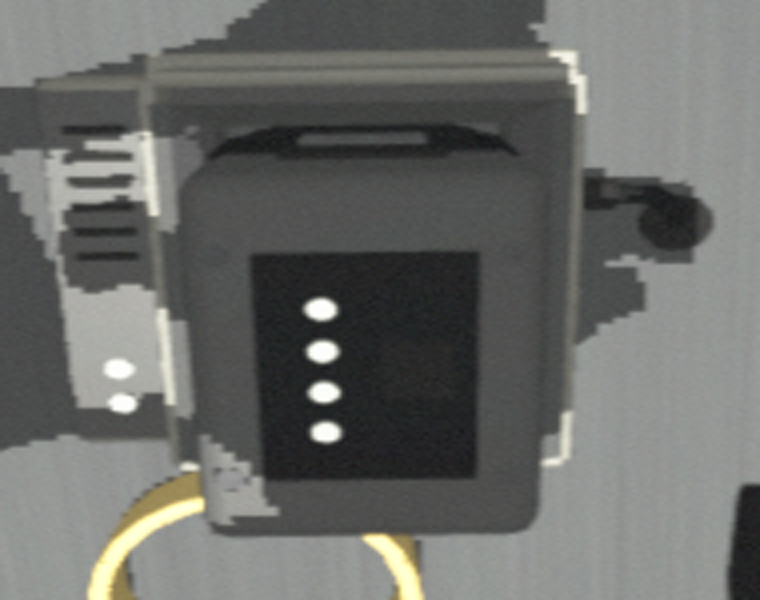

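Run:
```python
from h import *
f=manip.grab_frame("wrist");o=np.array
C=lambda l:o(l)/[4.,3]+[230,90]
print("Lpack",quad(f,C([(548,156),(541,535),(203,535),(182,156)]),.116))
p=f['position'];s=manip.state()
M=rot(s['tool_rot']).as_matrix();print("cam in tool",M.T@(p-s['tool_pos']), (M.T@rot(f['orientation']).as_matrix()).round(4))
goto(.467,.196,.072,-2.7)
```

```text
Lpack (array([0.4699, 0.2018]), array([0.0559, 0.0849]), np.float64(-3.4), np.float64(-2.5))
cam in tool [ 0.00038989 -0.07451327 -0.14070139] [[ 1.000e+00  0.000e+00  6.000e-04]
 [ 2.000e-04 -9.563e-01 -2.923e-01]
 [ 5.000e-04  2.923e-01 -9.563e-01]]
t3.3 pos [0.4677 0.1937 0.1647] yaw -3.39 tilt 0.118 F [-0.1  0.9  0.2] w 0.999
 rows total (shift in present axes, cm): [-0.1  -0.22  9.27] turn units -0.12
```

```bash
python3 -m crank '[[0.05,-0.2,2.5,-0.05],[0.05,-0.2,2.5,0],[0,0,2.5,0],[0,0,1.5,0],[0,0,0.4,0],[0,0,0,0],[0,0,0,0]]'; python3 -m crank '[[0,0,0,0],[0,0,0,0],[0,0,0,0],[0,0,0,0],[0,0,0,0],[0,0,0,0]]' 0.5; python3 -c "
from h import *
goto(.467,.197,.07,-2.7)
f=manip.grab_frame('wrist');cv2.imwrite('pics/w3.png',f['img'][:,:,::-1])
"
```

```text
time: 3.9
tool_pos: [0.4694, 0.1985, 0.071]
tool_rot: [-0.0, 1.0, -0.027, 0.001]
contact_force: [-0.0, 0.0, 0.5]
gripper_width: 1.0
time: 4.4
tool_pos: [0.469, 0.199, 0.0713]
tool_rot: [-0.0, 1.0, -0.026, 0.001]
contact_force: [-2.2, -0.6, 6.6]
gripper_width: 0.679
t4.4 pos [0.469  0.199  0.0713] yaw -3.00 tilt 0.105 F [-2.2 -0.6  6.6] w 0.679
 rows total (shift in present axes, cm): [-0.19  0.21  0.13] turn units -0.05
```

View pics/w3.png

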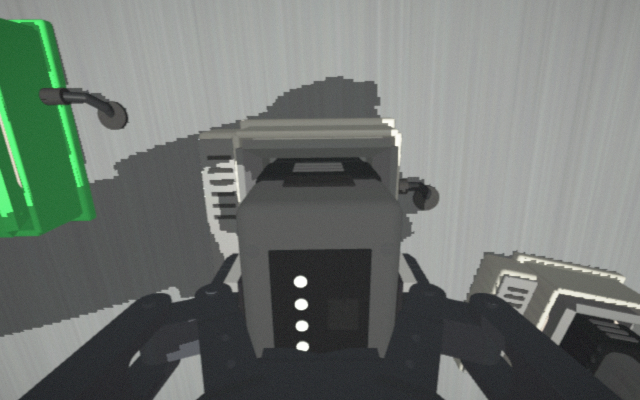

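```bash
python3 -m crank '[[0,0,-0.3,0],[0,0,-0.4,0],[0,0,-0.5,0],[0,0,-0.6,0],[0,0,-0.8,0],[0,0,-1,0],[0,0,-1.2,0]]' 0.4; python3 -c "
from h import *
goto(.467,.197,.07,-2.7)
f=manip.grab_frame('wrist');cv2.imwrite('pics/w4.png',f['img'][:,:,::-1])
"
```

```text
time: 5.03
tool_pos: [0.4676, 0.1987, 0.1185]
tool_rot: [0.0, 1.0, -0.026, -0.001]
contact_force: [-0.1, -0.2, -2.8]
gripper_width: 0.673
t5.0 pos [0.4676 0.1987 0.1185] yaw -3.01 tilt 0.089 F [-0.1 -0.2 -2.8] w 0.673
 rows total (shift in present axes, cm): [-0.05  0.17  4.85] turn units -0.05
```

View pics/w4.png

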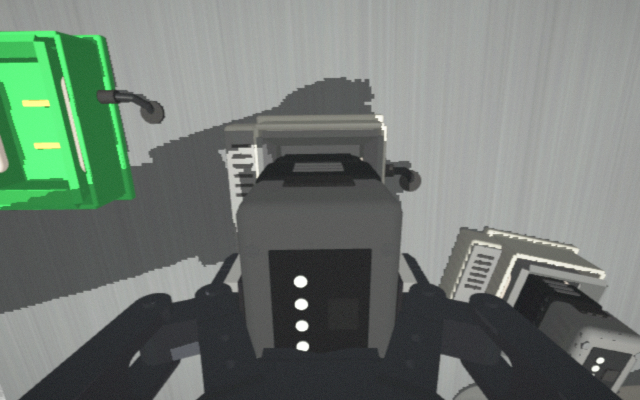

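```bash
python3 -m crank '[[0,0,-2,0],[0,0,-3,0],[0.6,1.8,-2.5,0],[1.2,3.2,0,0],[1.2,3.2,0,0],[1.2,3.2,0,0],[1.2,3.2,0,0],[1.2,3.2,0,0],[1.2,3.2,0,0],[1.2,3.2,0,0]]'; python3 -m crank '[[1.2,3.2,0,0],[1.2,3.2,0,0],[1.2,3.2,0,0],[1.2,3.2,0,0],[0.4,1,0,0],[0,0,0,0]]'; python3 -c "
from h import *
goto(.612,-.18,.065,-3)
f=manip.grab_frame('scene');cv2.imwrite('pics/s5.png',f['img'][:,:,::-1])
"
```

```text
time: 5.92
tool_pos: [0.5456, -0.0493, 0.1934]
tool_rot: [-0.0, 1.0, -0.026, 0.0]
contact_force: [0.6, 0.4, -3.1]
gripper_width: 0.674
time: 6.42
tool_pos: [0.5905, -0.191, 0.193]
tool_rot: [0.0, 1.0, -0.028, 0.0]
contact_force: [-0.6, -0.3, -3.2]
gripper_width: 0.674
t6.4 pos [ 0.5905 -0.191   0.193 ] yaw -3.21 tilt 0.046 F [-0.6 -0.3 -3.2] w 0.674
 rows total (shift in present axes, cm): [ 2.08 -1.23 12.8 ] turn units -0.03
```

View pics/s5.png

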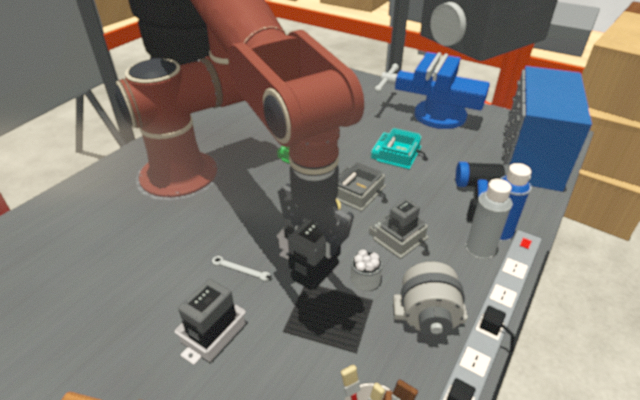

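```bash
python3 -m crank '[[0.7,-0.2,2.5,0],[0.7,-0.2,3,0],[0.6,-0.1,3,0],[0,0,2.4,0],[0,0,1.2,0],[0,0,0.5,0],[0,0,0.3,0],[0,0,0.1,0],[0,0,0,0]]'; python3 -c "
from h import *
goto(.612,-.18,.0623,-3)
"
```

```text
time: 7.22
tool_pos: [0.6114, -0.1846, 0.0643]
tool_rot: [0.001, 1.0, -0.026, 0.001]
contact_force: [0.9, -0.3, -3.9]
gripper_width: 0.674
t7.2 pos [ 0.6114 -0.1846  0.0643] yaw -3.00 tilt 0.175 F [ 0.9 -0.3 -3.9] w 0.674
 rows total (shift in present axes, cm): [ 0.04 -0.47  0.2 ] turn units -0.00
```

```bash
python3 -m crank '[[0,0,0.1,0],[0,0,0.05,0],[0,0,0.05,0],[0,0,0,0],[0,0,0,0]]'; python3 -c "
from h import *
goto(.612,-.18,.0623,-3)
f=manip.grab_frame('scene');cv2.imwrite('pics/s6.png',cv2.resize(f['img'][180:380,230:430,::-1],None,fx=3,fy=3))
"
```

```text
time: 7.63
tool_pos: [0.6112, -0.1849, 0.0624]
tool_rot: [0.0, 1.0, -0.026, 0.001]
contact_force: [-1.9, 0.7, 5.5]
gripper_width: 0.677
t7.6 pos [ 0.6112 -0.1849  0.0624] yaw -3.02 tilt 0.135 F [-1.9  0.7  5.5] w 0.677
 rows total (shift in present axes, cm): [ 0.05 -0.5   0.  ] turn units -0.00
```

View pics/s6.png

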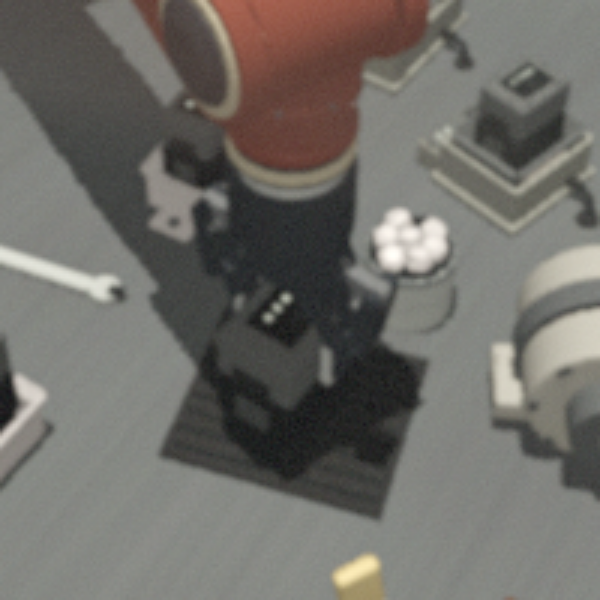

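```bash
python3 -m crank '[[0,0,0,0],[0,0,0,0],[0,0,0,0],[0,0,-1,0],[0,0,-2.5,0],[0,0,-3,0],[0,0,-3,0],[-1.5,1,-1,0],[-3,2.5,0,0],[-3,2.5,0,0]]' 1;  python3 -m crank '[[-3,2.5,0,-0.1],[-3,2.5,0,-0.1],[-2.5,2.5,0,-0.1],[-1.2,1.2,0,0],[0,0,0,0],[0,0,0,0]]'; python3 -c "
from h import *
goto(.4445,-.334,.165,-1)
f=manip.grab_frame('wrist');cv2.imwrite('pics/w7.png',f['img'][:,:,::-1])
f=manip.grab_frame('top');cv2.imwrite('pics/t7.png',f['img'][:,:,::-1])
"
```

```text
time: 8.52
tool_pos: [0.5329, -0.2408, 0.168]
tool_rot: [0.001, 1.0, -0.025, 0.002]
contact_force: [-0.6, -0.7, 0.1]
gripper_width: 1.001
time: 9.02
tool_pos: [0.4315, -0.3239, 0.166]
tool_rot: [0.0, 1.0, -0.012, 0.0]
contact_force: [0.5, 0.7, 0.1]
gripper_width: 1.0
t9.0 pos [ 0.4315 -0.3239  0.166 ] yaw -1.33 tilt 0.058 F [0.5 0.7 0.1] w 1.000
 rows total (shift in present axes, cm): [1.32 0.98 0.1 ] turn units -0.06
```

View pics/w7.png

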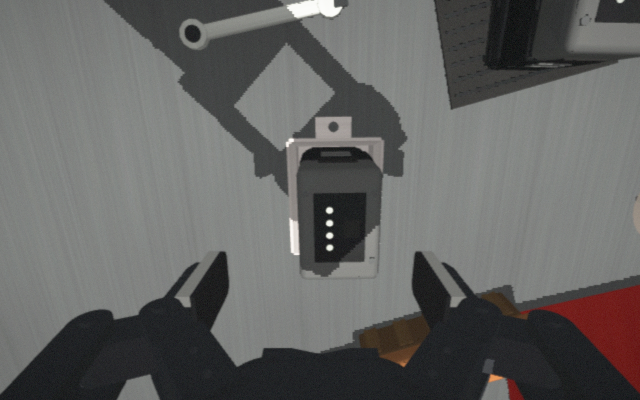

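View pics/t7.png

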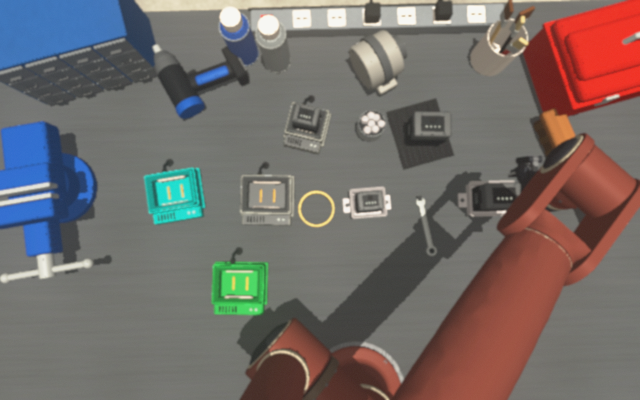

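Run:
```python
from h import *
im=cv2.imread('pics/w7.png')
cv2.imwrite('pics/w7c.png',cv2.resize(im[100:290,270:410],None,fx=4,fy=3,interpolation=cv2.INTER_CUBIC))
f=manip.grab_frame("wrist")
print("Lpack",quad(f,[(382,166),(378,278),(301.5,277),(299,166)],.107))
```

```text
Lpack (array([ 0.4468, -0.3301]), array([0.0544, 0.0817]), np.float64(-1.7), np.float64(-0.5))
```

View pics/w7c.png

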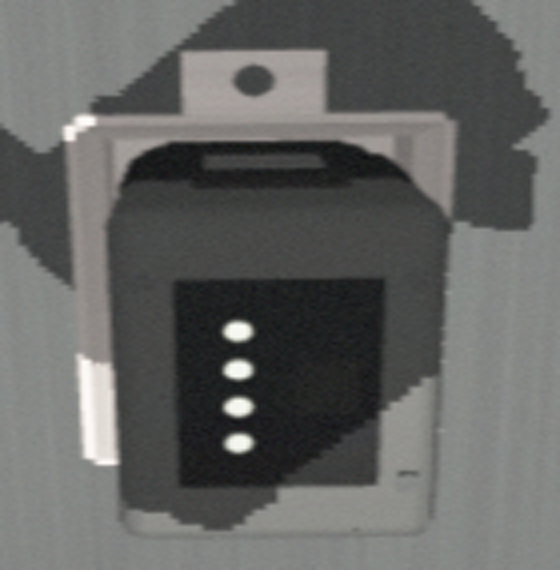

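Run:
```python
from h import *
f=manip.grab_frame("wrist");s=manip.state()
d=np.array([(238,330),(238,370),(239,407),(238,443)])/[4,3]+[270,100]
print("dots7",cast(f,d,.107).mean(0)-s['tool_pos'], cast(f,d,.107).mean(0))
# emulate w2: same camera in tool frame, tool at measured (.4672,.1936,.1638)
d2=np.array([(320,309),(322,351),(323,392),(325,432)])/[4,3]+[230,90]
M=rot(s['tool_rot']).as_matrix()
g=dict(f); T=np.array([.4672,.1936,.1638])
q2=R.from_euler('z',-3.38+1.33,degrees=True)*rot(f['orientation'])
g['orientation']=np.roll(q2.as_quat(),1)
g['position']=T+R.from_euler('z',-3.38+1.33,degrees=True).apply(f['position']-s['tool_pos'])
print("dots2",cast(g,d2,.116).mean(0))
goto(.4445,-.334,.062,-1)
```

```text
dots7 [ 0.00701499 -0.0103367  -0.05842946] [ 0.43970897 -0.33295643  0.107     ]
dots2 [0.46214959 0.19888763 0.116     ]
t9.2 pos [ 0.4327 -0.3226  0.1654] yaw -1.12 tilt 0.016 F [-0.2  0.6 -0. ] w 0.999
 rows total (shift in present axes, cm): [ 1.2   1.12 10.34] turn units -0.02
```

```bash
python3 -m crank '[[0.6,0.5,1.5,0],[0.6,0.5,2,0],[0.1,0,2.5,0],[0,0,2.5,0],[0,0,1.3,0],[0,0,0.5,0],[0,0,0,0],[0,0,0,0]]'; python3 -c "
from h import *
goto(.4457,-.333,.0623,-1)
f=manip.grab_frame('wrist');cv2.imwrite('pics/w8.png',f['img'][:,:,::-1])
"
```

```text
time: 9.88
tool_pos: [0.4454, -0.3338, 0.0633]
tool_rot: [0.0, 1.0, -0.01, 0.0]
contact_force: [0.7, -1.0, 0.4]
gripper_width: 1.001
t9.9 pos [ 0.4454 -0.3338  0.0633] yaw -1.18 tilt 0.073 F [ 0.7 -1.   0.4] w 1.001
 rows total (shift in present axes, cm): [ 0.03 -0.09  0.1 ] turn units -0.03
```

View pics/w8.png

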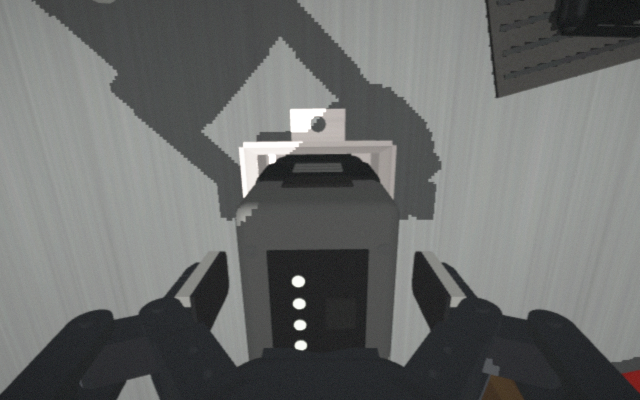

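```bash
python3 -m crank '[[0,0,0.05,0],[0,0,0,0],[0,0,0,0],[0,0,0,0],[0,0,0,0],[0,0,0,0]]' 0.4; python3 -c "
from h import *
goto(.4457,-.333,.0623,-1)"; python3 -m crank '[[0,0,-0.4,0],[0,0,-1,0],[0,0,-2,0],[0,0,-3,0],[0,0,-3,0],[0,0,-3,0],[0,0,-1,0],[0,0,0,0]]'; python3 -c "
from h import *
goto(.468,.199,.19,-3)
f=manip.grab_frame('wrist');cv2.imwrite('pics/w9.png',f['img'][:,:,::-1])
"
```

```text
time: 10.43
tool_pos: [0.4452, -0.3344, 0.0634]
tool_rot: [0.001, 1.0, -0.011, 0.001]
contact_force: [-1.7, 0.7, 5.7]
gripper_width: 0.674
t10.4 pos [ 0.4452 -0.3344  0.0634] yaw -1.21 tilt 0.122 F [-1.7  0.7  5.7] w 0.674
 rows total (shift in present axes, cm): [ 0.04 -0.14  0.11] turn units -0.04
time: 11.1
tool_pos: [0.446, -0.3349, 0.1996]
tool_rot: [0.002, 1.0, -0.011, 0.002]
contact_force: [0.5, 0.3, -3.0]
gripper_width: 0.671
t11.1 pos [ 0.446  -0.3349  0.1996] yaw -1.21 tilt 0.393 F [ 0.5  0.3 -3. ] w 0.671
 rows total (shift in present axes, cm): [  1.07 -53.43   0.72] turn units 0.30
```

View pics/w9.png

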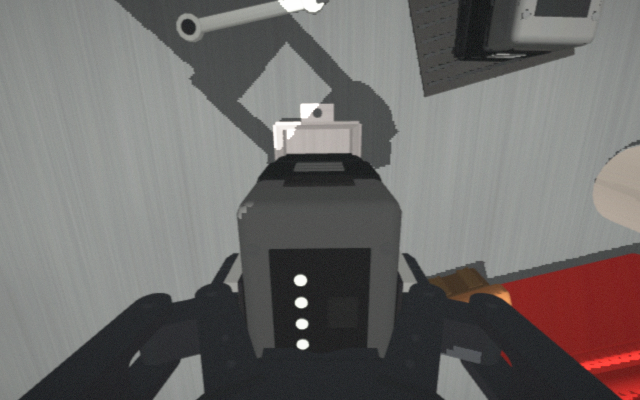

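```bash
python3 -m crank '[[0.03,-1.2,0,0],[0.07,-2.5,0,0],[0.08,-3.6,0,0.1],[0.08,-3.6,0,0.1],[0.08,-3.6,0,0.1],[0.08,-3.6,0,0],[0.08,-3.6,0,0],[0.08,-3.6,0,0],[0.08,-3.6,0,0],[0.08,-3.6,0,0]]'; python3 -m crank '[[0.08,-3.6,0,0],[0.08,-3.6,0,0],[0.08,-3.6,0,0],[0.08,-3.6,0,0],[0.08,-3.4,0,0],[0.04,-2,0,0],[0,-0.8,0,0],[0,0,0,0],[0,0,0,0]]'; python3 -c "
from h import *
goto(.468,.199,.125,-3)
f=manip.grab_frame('wrist');cv2.imwrite('pics/w10.png',f['img'][:,:,::-1])
"
```

```text
time: 11.98
tool_pos: [0.4634, -0.0067, 0.1923]
tool_rot: [-0.001, 1.0, -0.026, -0.003]
contact_force: [0.9, -0.6, -4.1]
gripper_width: 0.669
time: 12.73
tool_pos: [0.4796, 0.1958, 0.1936]
tool_rot: [0.001, 1.0, -0.026, -0.002]
contact_force: [0.4, 0.0, -3.9]
gripper_width: 0.671
t12.7 pos [0.4796 0.1958 0.1936] yaw -2.97 tilt 0.235 F [ 0.4  0.  -3.9] w 0.671
 rows total (shift in present axes, cm): [-1.15 -0.28  6.87] turn units 0.00
```

View pics/w10.png

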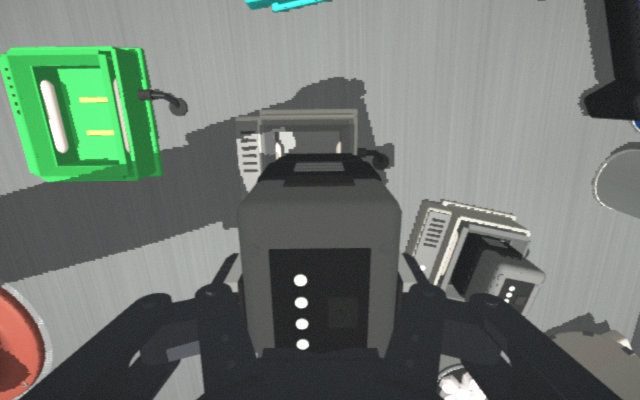

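Shift −1.1 cm in x, −0.35 in y; then down to just above the rim and compare with w4.

```bash
python3 -m crank '[[-0.6,-0.15,1.5,0],[-0.5,-0.15,2.5,0],[0,0,2,0],[0,0,1,0],[0,0,0.3,0],[0,0,0,0],[0,0,0,0],[0,0,0,0]]'; python3 -c "
from h import *
goto(.468,.199,.1185,-3)
f=manip.grab_frame('wrist');cv2.imwrite('pics/w11.png',f['img'][:,:,::-1])
goto(.468,.199,.1185,-3)
"
```

```text
time: 13.45
tool_pos: [0.4714, 0.1998, 0.1246]
tool_rot: [-0.0, 1.0, -0.027, 0.001]
contact_force: [0.4, -0.2, -3.3]
gripper_width: 0.673
t13.4 pos [0.4714 0.1998 0.1246] yaw -3.05 tilt 0.173 F [ 0.4 -0.2 -3.3] w 0.673
 rows total (shift in present axes, cm): [-0.34  0.1   0.61] turn units -0.01
t13.5 pos [0.4713 0.1999 0.1246] yaw -3.03 tilt 0.171 F [-0.  -0.1 -3.3] w 0.673
 rows total (shift in present axes, cm): [-0.33  0.11  0.61] turn units -0.01
```

View pics/w11.png

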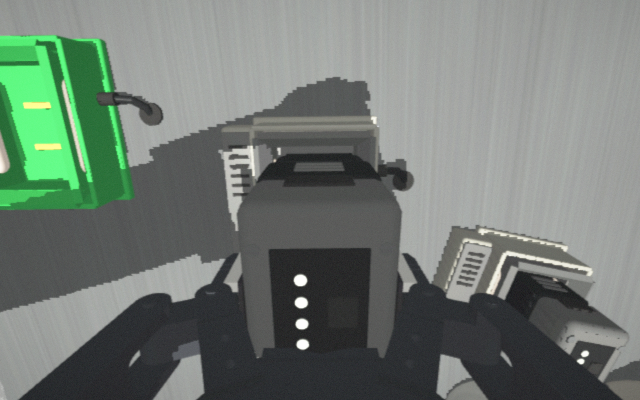

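```bash
python3 -m crank '[[-0.2,0.1,0,0],[-0.13,0.04,0,0],[0,0,0.6,0],[0,0,0.8,0],[0,0,0.8,0],[0,0,0.6,0],[0,0,0.4,0],[0,0,0,0],[0,0,0,0]]'; python3 -c "
from h import *
goto(.468,.199,.0724,-3)
f=manip.grab_frame('wrist');cv2.imwrite('pics/w12.png',f['img'][:,:,::-1])
"
```

```text
time: 14.25
tool_pos: [0.4671, 0.1985, 0.0907]
tool_rot: [0.0, 1.0, -0.026, 0.0]
contact_force: [1.2, 0.2, -3.5]
gripper_width: 0.677
t14.2 pos [0.4671 0.1985 0.0907] yaw -3.01 tilt 0.030 F [ 1.2  0.2 -3.5] w 0.677
 rows total (shift in present axes, cm): [ 0.09 -0.05  1.83] turn units -0.00
```

View pics/w12.png

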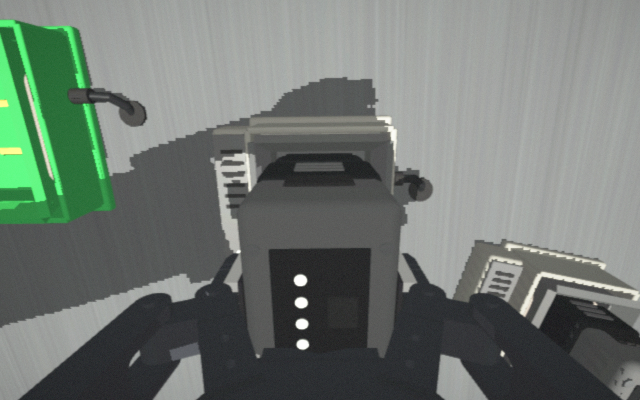

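```bash
python3 -m crank '[[0.05,0,0.3,0],[0,0,0.4,0],[0,0,0.4,0],[0,0,0.3,0],[0,0,0,0]]'; python3 -m crank '[[0,0,0.2,0],[0,0,0.2,0],[0,0,0.1,0],[0,0,0,0],[0,0,0,0]]'
```

```text
time: 14.72
tool_pos: [0.4671, 0.1989, 0.0767]
tool_rot: [-0.0, 1.0, -0.026, -0.0]
contact_force: [1.4, 0.9, -1.0]
gripper_width: 0.67
time: 15.13
tool_pos: [0.4676, 0.1987, 0.0724]
tool_rot: [-0.0, 1.0, -0.026, 0.0]
contact_force: [0.0, 0.1, 3.2]
gripper_width: 0.675
```

```bash
python3 -m crank '[[0,0,0.1,0],[0,0,0.1,0],[0,0,0,0],[0,0,0,0]]'; python3 -c "
from h import *
f=manip.grab_frame('wrist');cv2.imwrite('pics/w13.png',f['img'][:,:,::-1])
"
```

```text
time: 15.47
tool_pos: [0.4677, 0.1987, 0.0724]
tool_rot: [0.0, 1.0, -0.026, -0.0]
contact_force: [-5.5, -1.0, 14.6]
gripper_width: 0.67
```

View pics/w13.png

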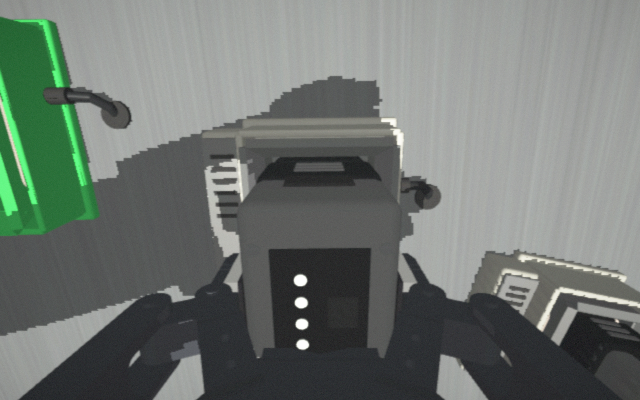

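```bash
python3 -m crank '[[0,0,-0.2,0],[0,0,0,0],[0,0,0,0],[0,0,-1,0],[0,0,-2.5,0],[0,0,-3,0],[0,0,-2.6,0],[0.8,1.8,0,0],[1.4,3.2,0,0],[1.4,3.2,0,0]]' 1;  python3 -m crank '[[1.4,3.2,0,0],[1.4,3.2,0,0],[1.4,3.2,0,0],[1.4,3.2,0,0],[1.4,3.2,0,0],[1.4,3.2,0,0],[1.4,3.2,0,0],[1.4,3.2,0,0],[1.4,3.2,0,0],[0.4,0.6,0,0]]'; python3 -m crank '[[0,0,0,0],[0,0,0,0]]'; python3 -c "
from h import *
goto(.6112,-.1849,.0624,-3)
f=manip.grab_frame('wrist');cv2.imwrite('pics/w14.png',f['img'][:,:,::-1])
f=manip.grab_frame('top');cv2.imwrite('pics/t14.png',f['img'][:,:,::-1])
"
```

```text
time: 16.35
tool_pos: [0.4992, 0.1145, 0.1641]
tool_rot: [-0.0, 1.0, -0.025, 0.001]
contact_force: [0.4, -0.0, 0.1]
gripper_width: 0.999
time: 17.18
tool_pos: [0.614, -0.1904, 0.163]
tool_rot: [0.001, 1.0, -0.028, 0.0]
contact_force: [-0.8, -0.4, 0.3]
gripper_width: 0.998
time: 17.35
tool_pos: [0.6129, -0.1852, 0.1625]
tool_rot: [-0.001, 1.0, -0.027, -0.001]
contact_force: [0.3, 0.5, 0.1]
gripper_width: 0.995
t17.4 pos [ 0.6129 -0.1852  0.1625] yaw -3.04 tilt 0.090 F [0.3 0.5 0.1] w 0.995
 rows total (shift in present axes, cm): [-0.16 -0.02 10.01] turn units -0.01
```

View pics/w14.png

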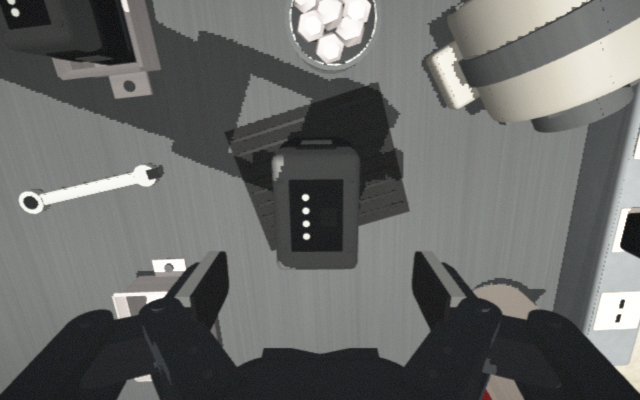

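View pics/t14.png

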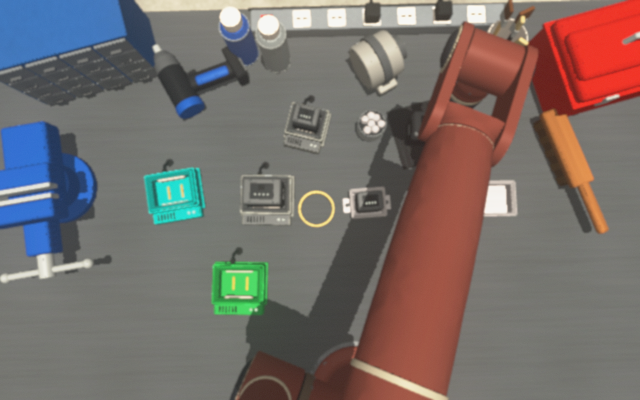

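```bash
python3 -m crank '[[-0.1,0,2,0],[-0.1,0,2.5,0],[0,0,2.5,0],[0,0,2,0],[0,0,0.9,0],[0,0,0,0],[0,0,0,0]]'; python3 -m crank '[[0,0,0,0],[0,0,0,0],[0,0,0,0],[0,0,0,0],[0,0,0,0],[0,0,0,0]]' 0.4;python3 -c "
from h import *
goto(.6112,-.1849,.0624,-3)"; python3 -m crank '[[0,0,-0.4,0],[0,0,-1,0],[0,0,-2,0],[0,0,-3,0],[0,0,-2,0],[0,0,0,0]]'; python3 -c "
from h import *
goto(.4457,-.335,.15,-1)
f=manip.grab_frame('wrist');cv2.imwrite('pics/w15.png',f['img'][:,:,::-1])"
```

```text
time: 18.03
tool_pos: [0.6112, -0.1846, 0.0641]
tool_rot: [-0.0, 1.0, -0.026, -0.0]
contact_force: [1.3, -0.1, 0.3]
gripper_width: 0.999
time: 18.53
tool_pos: [0.6121, -0.1859, 0.0662]
tool_rot: [0.0, 1.0, -0.026, 0.001]
contact_force: [-3.3, 0.7, 5.9]
gripper_width: 0.672
t18.5 pos [ 0.6121 -0.1859  0.0662] yaw -3.01 tilt 0.116 F [-3.3  0.7  5.9] w 0.672
 rows total (shift in present axes, cm): [-0.1  -0.1   0.38] turn units -0.00
time: 19.03
tool_pos: [0.6144, -0.1869, 0.1543]
tool_rot: [0.002, 1.0, -0.026, 0.005]
contact_force: [0.7, -0.3, -2.0]
gripper_width: 0.674
t19.0 pos [ 0.6144 -0.1869  0.1543] yaw -3.01 tilt 0.600 F [ 0.7 -0.3 -2. ] w 0.674
 rows total (shift in present axes, cm): [-16.07  15.68   0.33] turn units -0.34
```

View pics/w15.png

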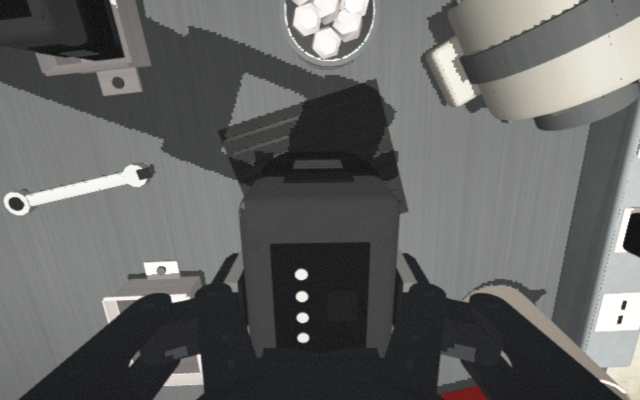

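```bash
python3 -m crank '[[-1.2,1.2,0,0],[-2.6,2.6,0,-0.1],[-2.8,2.7,0,-0.1],[-2.8,2.7,0,-0.1],[-2.8,2.7,0,-0.04],[-2.4,2.2,0,0],[-1.2,1.2,0,0],[-0.3,0.2,0,0],[0,0,0,0],[0,0,0,0]]'; python3 -c "
from h import *
goto(.4457,-.335,.105,-1)
f=manip.grab_frame('wrist');cv2.imwrite('pics/w16.png',f['img'][:,:,::-1])"
```

```text
time: 19.92
tool_pos: [0.4445, -0.3343, 0.1461]
tool_rot: [-0.001, 1.0, -0.009, -0.001]
contact_force: [0.9, -0.0, -4.1]
gripper_width: 0.676
t19.9 pos [ 0.4445 -0.3343  0.1461] yaw -1.00 tilt 0.159 F [ 0.9 -0.  -4.1] w 0.676
 rows total (shift in present axes, cm): [0.13 0.08 4.11] turn units 0.00
```

View pics/w16.png

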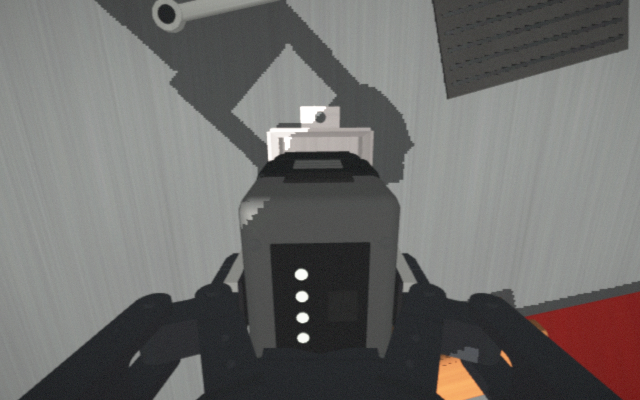

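```bash
python3 -m crank '[[0.05,0.05,1.5,0],[0.05,0.05,2,0],[0,0,1.5,0],[0,0,1.2,0],[0,0,0.8,0],[0,0,0.3,0],[0,0,0,0],[0,0,0,0]]'; python3 -c "
from h import *
goto(.4457,-.335,.066,-1)"
```

```text
time: 20.63
tool_pos: [0.4467, -0.3364, 0.0755]
tool_rot: [0.0, 1.0, -0.008, 0.0]
contact_force: [0.4, -0.2, -4.1]
gripper_width: 0.672
t20.6 pos [ 0.4467 -0.3364  0.0755] yaw -0.95 tilt 0.064 F [ 0.4 -0.2 -4.1] w 0.672
 rows total (shift in present axes, cm): [-0.11 -0.14  0.95] turn units 0.01
```

```bash
python3 -m crank '[[-0.05,-0.05,0.4,0],[0,0,0.3,0],[0,0,0.2,0],[0,0,0.1,0],[0,0,0,0],[0,0,0,0]]'; python3 -c "
from h import *
goto(.4457,-.335,.066,-1)
f=manip.grab_frame('wrist');cv2.imwrite('pics/w17.png',f['img'][:,:,::-1])"
```

```text
time: 21.13
tool_pos: [0.4459, -0.3359, 0.0663]
tool_rot: [0.0, 1.0, -0.008, 0.0]
contact_force: [-4.1, 3.4, 5.8]
gripper_width: 0.669
t21.1 pos [ 0.4459 -0.3359  0.0663] yaw -0.97 tilt 0.015 F [-4.1  3.4  5.8] w 0.669
 rows total (shift in present axes, cm): [-0.02 -0.09  0.03] turn units 0.00
```

View pics/w17.png

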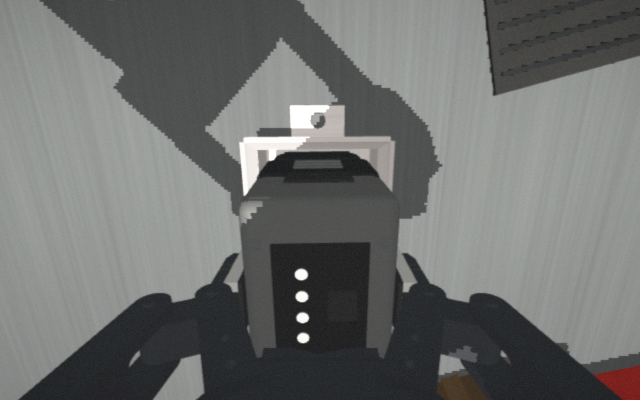

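```bash
python3 -m crank '[[0,0,-0.05,0],[0,0,0,0],[0,0,0,0],[0,0,-1,0],[0,0,-2.5,0],[0,0,-3,0],[0,0,-3,0],[0.7,-1.8,-0.5,0],[1.5,-3.6,0,0],[1.5,-3.6,0,0]]' 1;  python3 -m crank '[[1.5,-3.6,0,0],[1.5,-3.6,0,0],[1.5,-3.6,0,0],[1.5,-3.6,0,0],[1.5,-3.6,0,0],[1.5,-3.6,0,0],[1.5,-3.6,0,0],[1,-2,0,0.75],[0.5,-0.6,0,0.75],[0,0,0,0.75]]'; python3 -m crank '[[0,0,0,0],[0,0,0,0]]'; python3 -c "
from h import *
goto(.638,.1,.17,-14.5)
f=manip.grab_frame('wrist');cv2.imwrite('pics/w18.png',f['img'][:,:,::-1])
f=manip.grab_frame('top');cv2.imwrite('pics/t18.png',f['img'][:,:,::-1])
"
```

```text
time: 22.02
tool_pos: [0.4852, -0.2467, 0.1679]
tool_rot: [0.001, 1.0, -0.01, 0.002]
contact_force: [0.4, -0.5, -0.8]
gripper_width: 0.999
time: 22.85
tool_pos: [0.6105, 0.0315, 0.1662]
tool_rot: [-0.0, 0.992, -0.126, 0.001]
contact_force: [-0.3, -0.2, -0.4]
gripper_width: 1.002
time: 23.02
tool_pos: [0.6095, 0.0293, 0.1658]
tool_rot: [-0.0, 0.992, -0.125, 0.0]
contact_force: [0.2, 0.2, -0.6]
gripper_width: 0.996
t23.0 pos [0.6095 0.0293 0.1658] yaw -14.35 tilt 0.033 F [ 0.2  0.2 -0.6] w 0.996
 rows total (shift in present axes, cm): [ 1.01 -7.56 -0.42] turn units 0.03
```

View pics/w18.png

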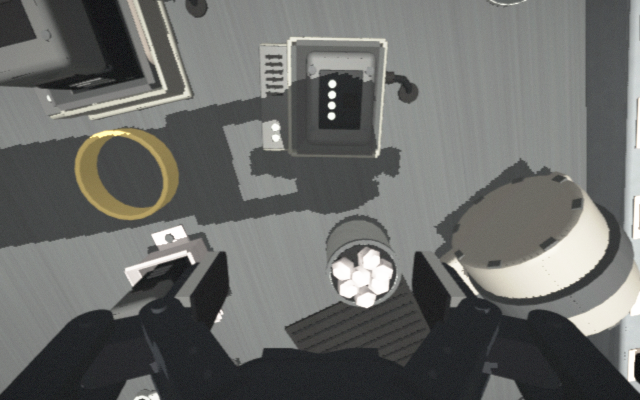

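View pics/t18.png

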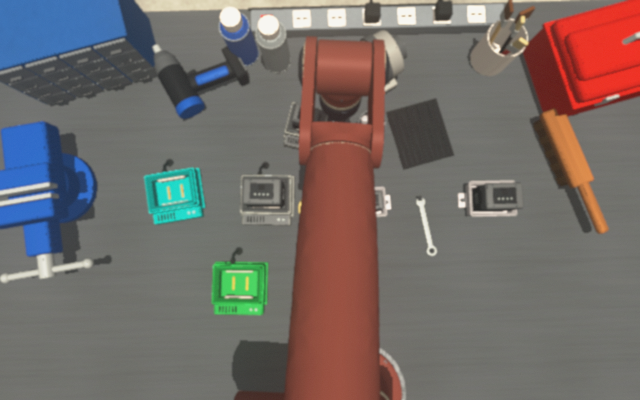

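Run:
```python
from h import *
im=cv2.imread('pics/w18.png')
cv2.imwrite('pics/w18c.png',cv2.resize(im[30:165,250:420],None,fx=4,fy=4,interpolation=cv2.INTER_CUBIC))
f=manip.grab_frame("wrist")
print("Spack",quad(f,[(372,53),(370,131),(308,131),(308,52)],.102))
print("Srim",quad(f,[(387,40),(382,158),(290,153),(289,38)],.052))
print(proj(f,[[.638,.1,.102]]))
```

```text
Spack (array([0.6413, 0.1022]), array([0.039 , 0.0461]), np.float64(-14.8), np.float64(-14.2))
Srim (array([0.6414, 0.0978]), array([0.0736, 0.0861]), np.float64(-16.6), np.float64(-14.5))
[[335.10712993  98.11628552]]
```

View pics/w18c.png

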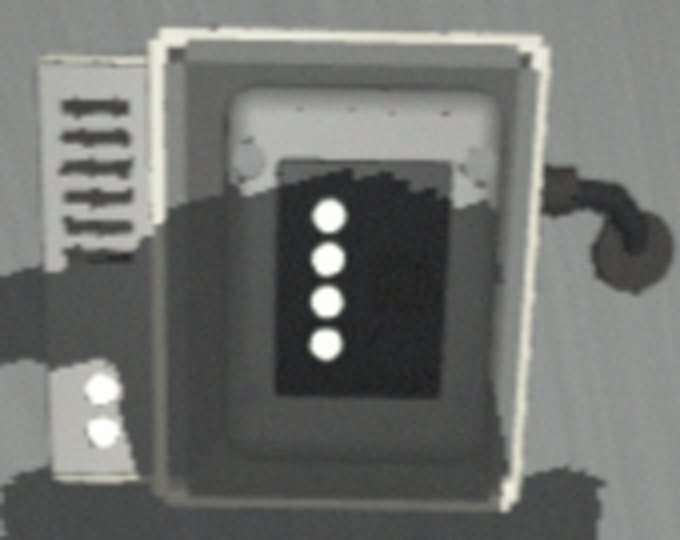

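Run:
```python
from h import *
f=manip.grab_frame("wrist")
print(cast(f,[(341,98)],.102),cast(f,[(337.5,97.5)],.052))
goto(.6425,.102,.17,-15.3)
```

```text
[[0.64154472 0.09905416 0.102     ]] [[0.64222885 0.0996159  0.052     ]]
t23.2 pos [0.6092 0.0287 0.1655] yaw -14.47 tilt 0.012 F [-0.4  0.8 -0.5] w 1.004
 rows total (shift in present axes, cm): [ 1.39 -7.92 -0.45] turn units 0.14
```

```bash
python3 -m crank '[[0.45,-2.5,0,0.15],[0.45,-2.5,0,0],[0.4,-2,0,0],[0,-0.5,0,0],[0,0,0,0],[0,0,0,0]]'; python3 -c "
from h import *
goto(.641,.0985,.07,-15.3)
f=manip.grab_frame('wrist');cv2.imwrite('pics/w19.png',f['img'][:,:,::-1])
im=cv2.imread('pics/w19.png')
cv2.imwrite('pics/w19c.png',cv2.resize(im[100:290,220:420],None,fx=4,fy=3,interpolation=cv2.INTER_CUBIC))
"
```

```text
time: 23.72
tool_pos: [0.6411, 0.0977, 0.1652]
tool_rot: [0.0, 0.991, -0.134, -0.0]
contact_force: [-0.5, -0.1, -0.2]
gripper_width: 1.003
t23.7 pos [0.6411 0.0977 0.1652] yaw -15.35 tilt 0.045 F [-0.5 -0.1 -0.2] w 1.003
 rows total (shift in present axes, cm): [-0.02 -0.08  9.52] turn units -0.01
```

View pics/w19c.png

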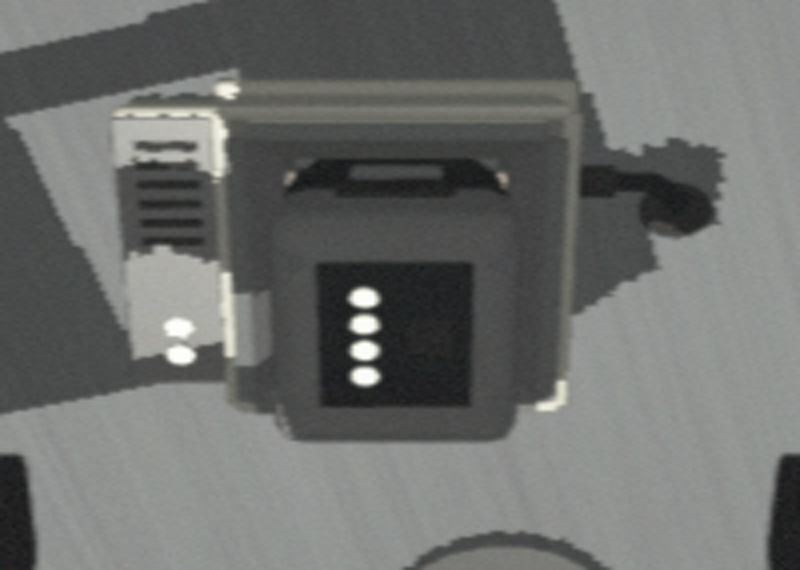

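```bash
python3 -m crank '[[-0.05,-0.1,2,0],[0,-0.1,2.5,0],[0,0,2.5,0],[0,0,2,0],[0,0,1,0],[0,0,0.3,0],[0,0,0,0],[0,0,0,0]]'; python3 -c "
from h import *
goto(.641,.0985,.062,-15.3)
f=manip.grab_frame('wrist');cv2.imwrite('pics/w20.png',f['img'][:,:,::-1])
"
```

```text
time: 24.43
tool_pos: [0.6424, 0.1, 0.0638]
tool_rot: [-0.0, 0.991, -0.134, 0.001]
contact_force: [1.4, -0.8, -0.3]
gripper_width: 0.999
t24.4 pos [0.6424 0.1    0.0638] yaw -15.40 tilt 0.123 F [ 1.4 -0.8 -0.3] w 0.999
 rows total (shift in present axes, cm): [-0.09  0.18  0.18] turn units -0.02
```

View pics/w20.png

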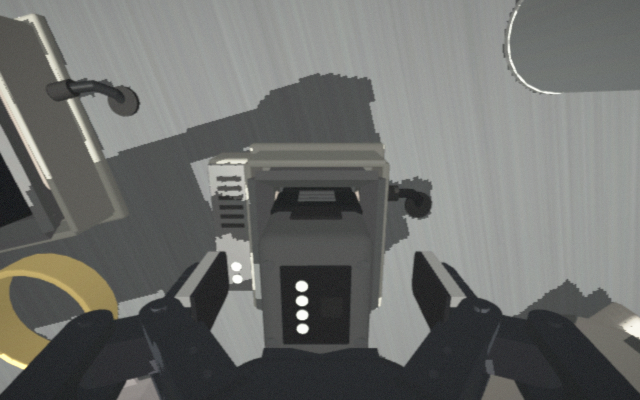

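```bash
python3 -m crank '[[-0.1,0,0.1,0],[0,0,0,0],[0,0,0,0],[0,0,0,0],[0,0,0,0],[0,0,0,0],[0,0,0,0]]' 0.2; python3 -c "
from h import *
goto(.641,.0985,.062,-15.3)
f=manip.grab_frame('wrist');cv2.imwrite('pics/w21.png',f['img'][:,:,::-1])
"
```

```text
time: 25.07
tool_pos: [0.641, 0.1007, 0.0622]
tool_rot: [-0.0, 0.991, -0.134, 0.001]
contact_force: [-0.8, 0.7, 3.7]
gripper_width: 0.504
t25.1 pos [0.641  0.1007 0.0622] yaw -15.36 tilt 0.073 F [-0.8  0.7  3.7] w 0.504
 rows total (shift in present axes, cm): [0.06 0.22 0.02] turn units -0.01
```

View pics/w21.png

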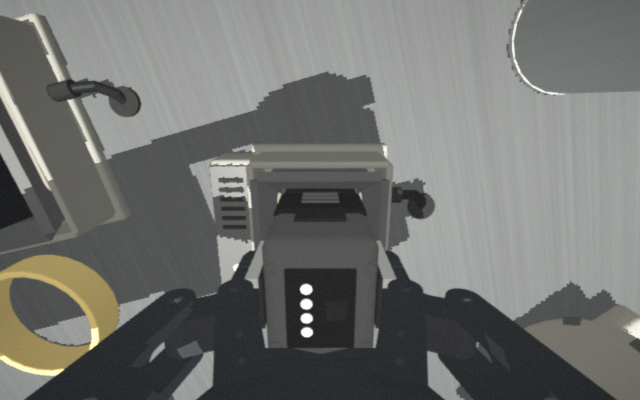

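```bash
python3 -m crank '[[0,0,-0.3,0],[0,0,-0.4,0],[0,0,-0.5,0],[0,0,-0.6,0],[0,0,-0.8,0],[0,0,-1,0],[0,0,-1.4,0],[0,0,0,0]]'; python3 -c "
from h import *
goto(.61,-.18,.13,-15.3)
f=manip.grab_frame('wrist');cv2.imwrite('pics/w22.png',f['img'][:,:,::-1])
"
```

```text
time: 25.78
tool_pos: [0.6428, 0.1008, 0.1165]
tool_rot: [-0.001, 0.991, -0.134, 0.003]
contact_force: [0.0, -0.4, -0.8]
gripper_width: 0.502
t25.8 pos [0.6428 0.1008 0.1165] yaw -15.37 tilt 0.382 F [ 0.  -0.4 -0.8] w 0.502
 rows total (shift in present axes, cm): [ 4.28 27.95 -1.38] turn units -0.01
```

View pics/w22.png

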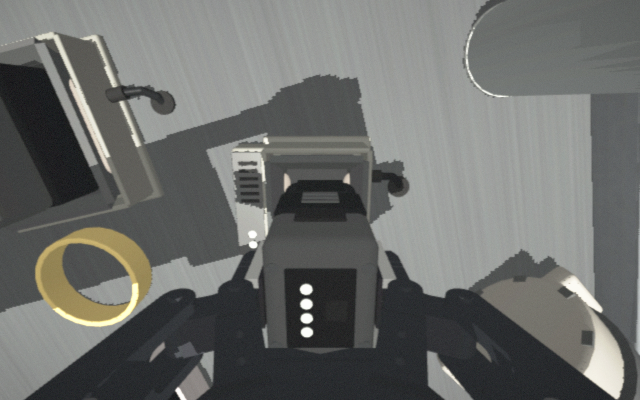

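```bash
python3 -m crank '[[0,0,-1.5,0],[0.2,1.5,-2,0],[0.5,3,-0.4,0],[0.5,3.3,0,0],[0.5,3.3,0,0],[0.5,3.3,0,0],[0.5,3.3,0,0],[0.5,3.3,0,0],[0.5,3.3,0,0],[0.5,2.5,0,0]]'; python3 -m crank '[[0.1,0.5,1,0],[0,0,2.5,0],[0,0,2.5,0],[0,0,2,0],[0,0,1,0],[0,0,0.4,0],[0,0,0,0],[0,0,0,0]]'; python3 -c "
from h import *
goto(.61,-.18,.0532,-15.3)
f=manip.grab_frame('wrist');cv2.imwrite('pics/w23.png',f['img'][:,:,::-1])
"
```

```text
time: 26.67
tool_pos: [0.609, -0.1713, 0.1509]
tool_rot: [0.0, 0.991, -0.134, -0.0]
contact_force: [0.6, 0.6, -3.0]
gripper_width: 0.51
time: 27.33
tool_pos: [0.6104, -0.1741, 0.0576]
tool_rot: [0.0, 0.991, -0.134, 0.001]
contact_force: [0.9, 0.3, -2.3]
gripper_width: 0.507
t27.3 pos [ 0.6104 -0.1741  0.0576] yaw -15.35 tilt 0.092 F [ 0.9  0.3 -2.3] w 0.507
 rows total (shift in present axes, cm): [0.12 0.58 0.44] turn units -0.01
```

View pics/w23.png

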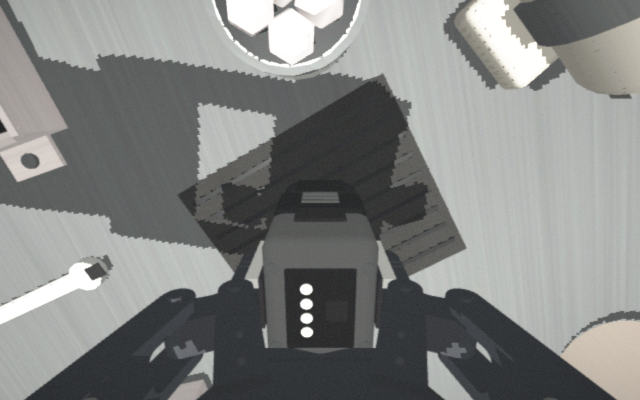

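```bash
python3 -m crank '[[0,0,0.2,0],[0,0,0.15,0],[0,0,0.1,0],[0,0,0,0],[0,0,0,0]]'
```

```text
time: 27.8
tool_pos: [0.6104, -0.1744, 0.0532]
tool_rot: [0.0, 0.991, -0.134, 0.001]
contact_force: [-0.7, 0.2, 3.1]
gripper_width: 0.506
```

```bash
python3 -m crank '[[0,0,-0.05,0],[0,0,0,0],[0,0,0,0],[0,0,-1,0],[0,0,-2.5,0],[0,0,-3,0],[-0.5,-0.2,-3,0],[-2,-0.9,-0.5,0],[-3,-1.3,0,0],[-3,-1.3,0,0]]' 1;  python3 -m crank '[[-3,-1.3,0,0],[-3,-1.3,0,0],[-2.8,-1.3,0,0],[-1.5,-0.7,0,0],[-0.6,-0.3,0,-0.6],[0,0,0,-0.9],[0,0,0,-0.9],[0,0,0,-0.5],[0,0,0,0],[0,0,0,0]]';  python3 -c "
from h import *
goto(.442,-.0385,.155,2)
f=manip.grab_frame('wrist');cv2.imwrite('pics/w24.png',f['img'][:,:,::-1])
im=cv2.imread('pics/w24.png')
cv2.imwrite('pics/w24c.png',cv2.resize(im[100:290,220:420],None,fx=4,fy=3,interpolation=cv2.INTER_CUBIC))
"
```

```text
time: 28.63
tool_pos: [0.5376, -0.1158, 0.1544]
tool_rot: [0.0, 0.991, -0.134, 0.001]
contact_force: [-0.3, -0.1, 0.7]
gripper_width: 1.0
time: 29.47
tool_pos: [0.4454, -0.0397, 0.1528]
tool_rot: [0.0, 1.0, 0.017, 0.0]
contact_force: [-0.2, -0.0, -0.5]
gripper_width: 0.998
t29.5 pos [ 0.4454 -0.0397  0.1528] yaw 1.95 tilt 0.042 F [-0.2 -0.  -0.5] w 0.998
 rows total (shift in present axes, cm): [-0.33 -0.13 -0.22] turn units -0.01
```

View pics/w24.png

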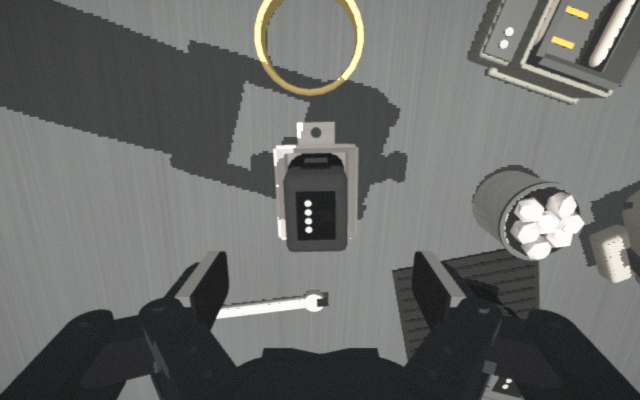

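View pics/w24c.png

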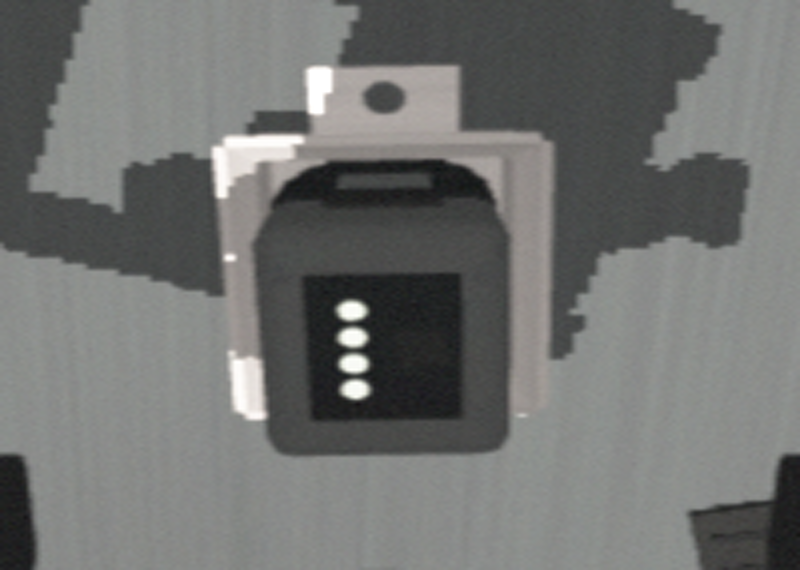

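Run:
```python
from h import *
f=manip.grab_frame("wrist")
def tf(uv,dz): # tool-frame offset; plane dz above TCP negative => below
    Rt=np.array([[1,0,.0006],[.0002,-.9563,-.2923],[.0005,.2923,-.9563]])
    K=f["intrinsics"];uv=np.array(uv,float)
    d=np.c_[(uv[:,0]-K[0,2])/K[0,0],-(uv[:,1]-K[1,2])/K[0,0],-np.ones(len(uv))]@Rt.T
    p=np.array([.0004,-.0745,-.1407]); return (p+d*((dz-p[2])/d[:,2])[:,None]).mean(0)
S=lambda l:np.array(l)/[4,3]+[220,100]
print("w19",tf(S([(364,298),(364,324),(364,350),(364,376)]),.1652-.102))
print("w24",tf(S([(351,311),(352,338),(353,364),(354,389)]),.1528-.093))
goto(.442,-.0385,.053,3)
```

```text
w19 [-0.00591238 -0.0006193   0.0632    ]
w24 [-0.00778705  0.00139778  0.0598    ]
t29.6 pos [ 0.4454 -0.0397  0.1526] yaw 1.96 tilt 0.016 F [ 0.2 -0.3 -0.6] w 0.998
 rows total (shift in present axes, cm): [-0.33 -0.13  9.96] turn units -0.17
```

```bash
python3 -m crank '[[-0.15,-0.1,2,-0.17],[-0.1,0,2.5,0],[0,0,2.5,0],[0,0,2,0],[0,0,0.8,0],[0,0,0.15,0],[0,0,0,0],[0,0,0,0]]'; python3 -c "
from h import *
goto(.442,-.0385,.053,3)
f=manip.grab_frame('wrist');cv2.imwrite('pics/w25.png',f['img'][:,:,::-1])
"
```

```text
time: 30.23
tool_pos: [0.4439, -0.0391, 0.0543]
tool_rot: [0.0, 1.0, 0.026, 0.001]
contact_force: [-0.7, -0.3, 1.1]
gripper_width: 1.001
t30.2 pos [ 0.4439 -0.0391  0.0543] yaw 3.04 tilt 0.137 F [-0.7 -0.3  1.1] w 1.001
 rows total (shift in present axes, cm): [-0.19 -0.07  0.13] turn units 0.01
```

View pics/w25.png

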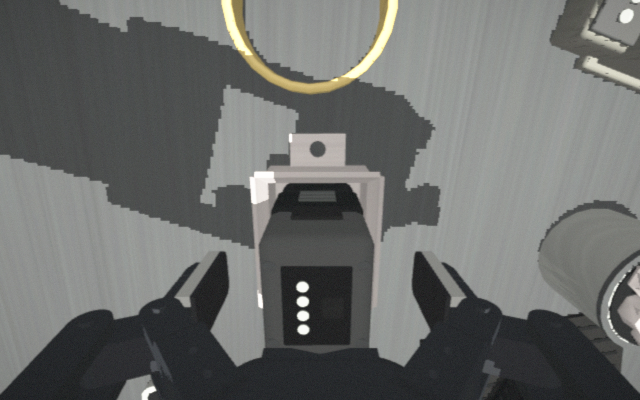

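```bash
python3 -m crank '[[-0.1,0,0.1,0],[0,0,0,0],[0,0,0,0],[0,0,0,0],[0,0,0,0],[0,0,0,0],[0,0,0,0]]' 0.2; python3 -c "
from h import *
goto(.442,-.0385,.053,3)
f=manip.grab_frame('wrist');cv2.imwrite('pics/w26.png',f['img'][:,:,::-1])"; python3 -m crank '[[0,0,-0.4,0],[0,0,-1,0],[0,0,-2,0],[0,0,-3,0],[0,0,-3,0],[0,0,-1.5,0],[0,0,0,0]]'; python3 -c "
from h import *
goto(.641,.1007,.13,-15.36)
f=manip.grab_frame('wrist');cv2.imwrite('pics/w27.png',f['img'][:,:,::-1])
"
```

```text
time: 30.87
tool_pos: [0.4424, -0.039, 0.0525]
tool_rot: [0.0, 1.0, 0.027, 0.001]
contact_force: [0.2, -0.2, 3.9]
gripper_width: 0.505
t30.9 pos [ 0.4424 -0.039   0.0525] yaw 3.05 tilt 0.074 F [ 0.2 -0.2  3.9] w 0.505
 rows total (shift in present axes, cm): [-0.04 -0.05 -0.05] turn units 0.01
time: 31.5
tool_pos: [0.444, -0.0394, 0.1656]
tool_rot: [0.001, 1.0, 0.027, 0.004]
contact_force: [0.6, -0.9, -2.4]
gripper_width: 0.508
t31.5 pos [ 0.444  -0.0394  0.1656] yaw 3.06 tilt 0.456 F [ 0.6 -0.9 -2.4] w 0.508
 rows total (shift in present axes, cm): [ 20.39 -12.95   3.68] turn units 3.07
```

View pics/w26.png

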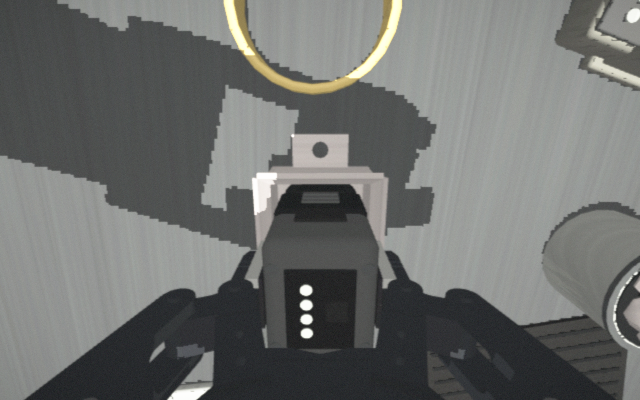

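View pics/w27.png

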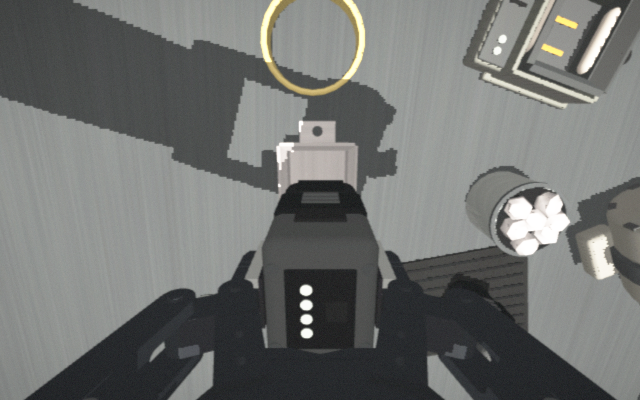

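```bash
python3 -m crank '[[1.2,-0.8,0,0],[2.6,-1.6,0,0],[3,-1.9,0,0],[3,-1.9,0,0],[3,-1.9,0,0],[3,-1.9,0,0],[2.8,-1.8,0,0],[1.4,-0.9,0,0.6],[0.3,-0.2,0,0.9],[0,0,0,0.9]]'; python3 -m crank '[[0,0,0,0.67],[0,0,0.8,0],[0,0,1,0],[0,0,0.8,0],[0,0,0,0],[0,0,0,0],[0,0,0,0]]'; python3 -c "
from h import *
goto(.641,.1007,.1165,-15.36)
f=manip.grab_frame('wrist');cv2.imwrite('pics/w28.png',f['img'][:,:,::-1])
"
```

```text
time: 32.38
tool_pos: [0.637, 0.1016, 0.1571]
tool_rot: [0.0, 0.995, -0.101, -0.003]
contact_force: [0.6, 0.2, -2.2]
gripper_width: 0.506
time: 32.97
tool_pos: [0.6376, 0.1005, 0.1345]
tool_rot: [0.0, 0.991, -0.134, -0.0]
contact_force: [-0.2, 0.2, -1.3]
gripper_width: 0.508
t33.0 pos [0.6376 0.1005 0.1345] yaw -15.35 tilt 0.028 F [-0.2  0.2 -1.3] w 0.508
 rows total (shift in present axes, cm): [ 0.32 -0.11  1.8 ] turn units 0.00
```

View pics/w28.png

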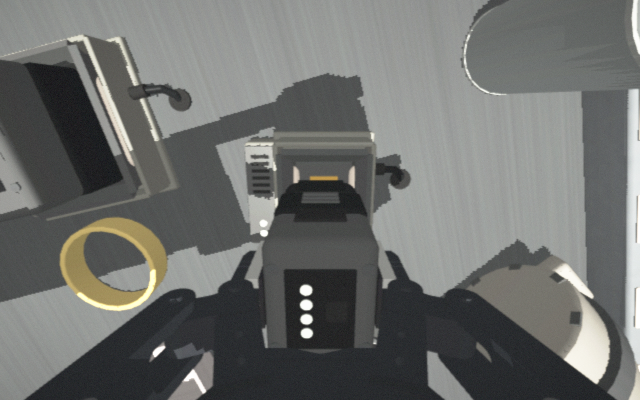

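```bash
python3 -m crank '[[0.2,-0.05,0.5,0],[0.13,-0.05,0.8,0],[0,0,0.5,0],[0,0,0,0],[0,0,0,0],[0,0,0,0],[0,0,0,0]]'; python3 -c "
from h import *
goto(.641,.1007,.1165,-15.36)
f=manip.grab_frame('wrist');cv2.imwrite('pics/w29.png',f['img'][:,:,::-1])
goto(.641,.1007,.1165,-15.36)
"
```

```text
time: 33.6
tool_pos: [0.6414, 0.1007, 0.1171]
tool_rot: [-0.0, 0.991, -0.134, 0.0]
contact_force: [-1.0, -0.4, -2.3]
gripper_width: 0.508
t33.6 pos [0.6414 0.1007 0.1171] yaw -15.37 tilt 0.031 F [-1.  -0.4 -2.3] w 0.508
 rows total (shift in present axes, cm): [-0.04  0.01  0.06] turn units -0.00
t33.6 pos [0.6414 0.1007 0.1172] yaw -15.37 tilt 0.038 F [ 0.4 -0.2 -1.7] w 0.510
 rows total (shift in present axes, cm): [-0.04  0.01  0.07] turn units -0.00
```

View pics/w29.png

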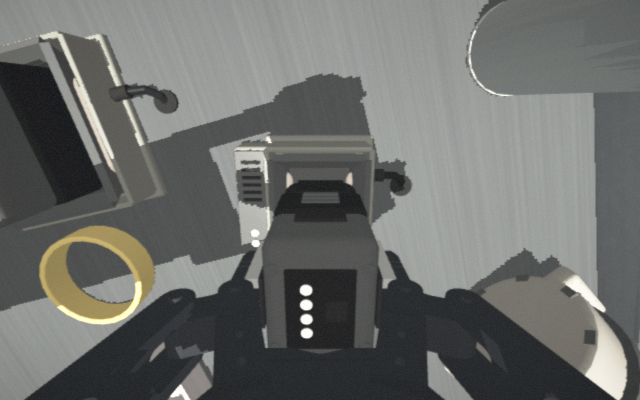

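```bash
python3 -m crank '[[0,0,0.6,0],[0,0,0.8,0],[0,0,0.8,0],[0,0,0.6,0],[0,0,0.5,0],[0,0,0.2,0],[0,0,0,0],[0,0,0,0]]'; python3 -c "
from h import *
goto(.641,.1007,.0615,-15.36)"
```

```text
time: 34.32
tool_pos: [0.6412, 0.1007, 0.0817]
tool_rot: [-0.0, 0.991, -0.134, -0.0]
contact_force: [0.5, -0.8, -2.4]
gripper_width: 0.507
t34.3 pos [0.6412 0.1007 0.0817] yaw -15.37 tilt 0.006 F [ 0.5 -0.8 -2.4] w 0.507
 rows total (shift in present axes, cm): [-0.02  0.01  2.02] turn units -0.00
```

```bash
python3 -m crank '[[0,0,0.3,0],[0,0,0.4,0],[0,0,0.4,0],[0,0,0.3,0],[0,0,0.2,0],[0,0,0.2,0],[0,0,0,0],[0,0,0,0]]'; python3 -m crank '[[0,0,0.15,0],[0,0,0.1,0],[0,0,0.1,0],[0,0,0,0],[0,0,0,0]]'; python3 -c "
from h import *
goto(.641,.1007,.0615,-15.36)
f=manip.grab_frame('wrist');cv2.imwrite('pics/w30.png',f['img'][:,:,::-1])"
```

```text
time: 34.98
tool_pos: [0.6406, 0.1008, 0.0628]
tool_rot: [0.0, 0.991, -0.134, -0.001]
contact_force: [-0.9, 1.3, -1.8]
gripper_width: 0.506
time: 35.4
tool_pos: [0.6413, 0.1005, 0.0615]
tool_rot: [0.0, 0.991, -0.134, -0.0]
contact_force: [-4.6, -0.3, 5.4]
gripper_width: 0.509
t35.4 pos [0.6413 0.1005 0.0615] yaw -15.37 tilt 0.035 F [-4.6 -0.3  5.4] w 0.509
 rows total (shift in present axes, cm): [-0.03 -0.01  0.  ] turn units -0.00
```

View pics/w30.png

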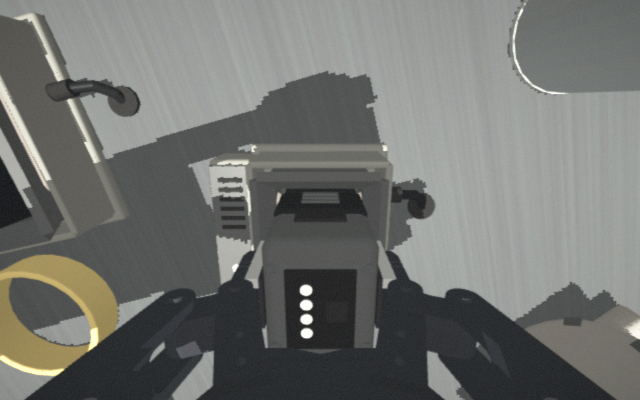

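```bash
python3 -m crank '[[0,0,0.12,0],[0,0,0,0],[0,0,0,0]]'; python3 -m crank '[[0,0,-0.3,0],[0,0,0,0],[0,0,0,0],[0,0,-1,0],[0,0,-2.5,0],[0,0,-3,0],[0,0,-3,0],[0.2,1.5,0,0],[0.5,3.2,0,0],[0.5,3.3,0,0]]' 1;  python3 -m crank '[[0.5,3.3,0,0],[0.5,3.3,0,0],[0.5,3.3,0,0],[0.5,3.3,0,0],[0.5,3,0,0],[0.4,2.2,0,0],[0.1,0.6,0,0],[0,0,0,0],[0,0,0,0]]'; python3 -c "
from h import *
goto(.6104,-.1744,.0532,-15.36)
f=manip.grab_frame('wrist');cv2.imwrite('pics/w31.png',f['img'][:,:,::-1])
"
```

```text
time: 35.7
tool_pos: [0.6413, 0.1005, 0.0615]
tool_rot: [0.0, 0.991, -0.134, -0.0]
contact_force: [-5.8, -0.3, 10.7]
gripper_width: 0.512
time: 36.53
tool_pos: [0.6323, 0.0203, 0.1589]
tool_rot: [-0.0, 0.991, -0.132, 0.002]
contact_force: [1.5, 0.1, 0.0]
gripper_width: 1.001
time: 37.28
tool_pos: [0.6102, -0.1704, 0.1572]
tool_rot: [-0.0, 0.991, -0.134, 0.0]
contact_force: [-0.2, 0.5, 0.1]
gripper_width: 1.0
t37.3 pos [ 0.6102 -0.1704  0.1572] yaw -15.39 tilt 0.035 F [-0.2  0.5  0.1] w 1.000
 rows total (shift in present axes, cm): [ 0.12  0.38 10.4 ] turn units -0.01
```

View pics/w31.png

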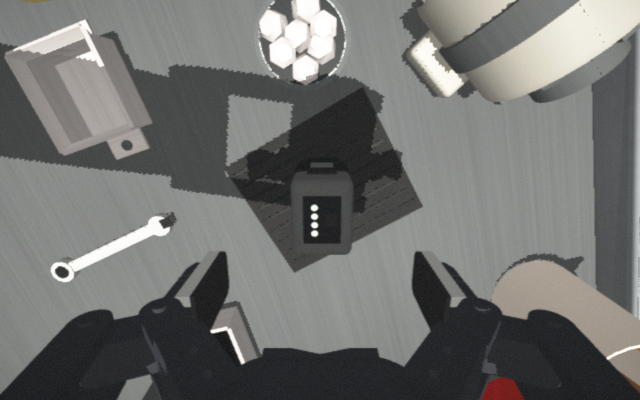

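```bash
python3 -m crank '[[0.1,0.2,2,0],[0,0.15,2.5,0],[0,0,2.5,0],[0,0,2,0],[0,0,1,0],[0,0,0.3,0],[0,0,0,0],[0,0,0,0]]'; python3 -m crank '[[0,0,0,0],[0,0,0,0],[0,0,0,0],[0,0,0,0],[0,0,0,0],[0,0,0,0],[0,0,0,0]]' 0.2;python3 -c "
from h import *
goto(.6104,-.1744,.0532,-15.36)"; python3 -m crank '[[0,0,-0.4,0],[0,0,-1,0],[0,0,-2,0],[0,0,-3,0],[0,0,-2.5,0],[0,0,0,0]]'; python3 -c "
from h import *
goto(.4424,-.039,.15,3.05)
f=manip.grab_frame('wrist');cv2.imwrite('pics/w32.png',f['img'][:,:,::-1])"
```

```text
time: 38.0
tool_pos: [0.6112, -0.1742, 0.0555]
tool_rot: [0.0, 0.991, -0.133, 0.001]
contact_force: [0.9, 1.0, -0.2]
gripper_width: 0.999
time: 38.58
tool_pos: [0.6108, -0.1748, 0.0554]
tool_rot: [0.0, 0.991, -0.134, 0.001]
contact_force: [-1.2, 0.5, 4.6]
gripper_width: 0.507
t38.6 pos [ 0.6108 -0.1748  0.0554] yaw -15.38 tilt 0.089 F [-1.2  0.5  4.6] w 0.507
 rows total (shift in present axes, cm): [-0.05 -0.03  0.22] turn units -0.00
time: 39.08
tool_pos: [0.6134, -0.1758, 0.1501]
tool_rot: [0.001, 0.991, -0.134, 0.005]
contact_force: [2.0, -0.4, 0.1]
gripper_width: 0.507
t39.1 pos [ 0.6134 -0.1758  0.1501] yaw -15.37 tilt 0.613 F [ 2.  -0.4  0.1] w 0.507
 rows total (shift in present axes, cm): [-20.12  -8.65  -0.21] turn units -3.07
```

View pics/w32.png

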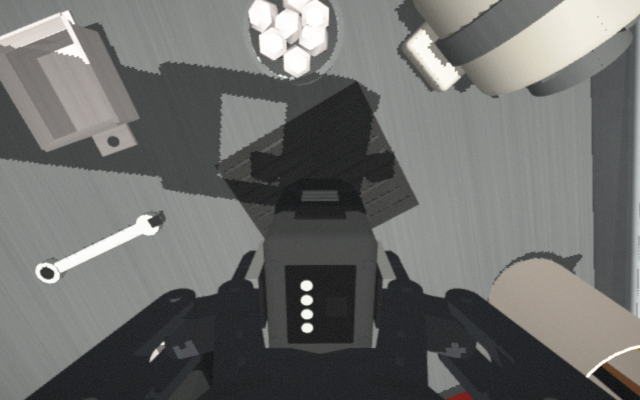

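```bash
python3 -m crank '[[-1.2,-0.5,0,0],[-2.6,-1.1,0,0],[-3,-1.3,0,0],[-3,-1.3,0,0],[-3,-1.3,0,0],[-3,-1.3,0,0],[-2.6,-1.1,0,0],[-1.4,-0.6,0,-0.6],[-0.3,-0.1,0,-0.9],[0,0,0,-0.9]]'; python3 -m crank '[[0,0,0,-0.67],[0,0,0.8,0],[0,0,1,0],[0,0,0.7,0],[0,0,0,0],[0,0,0,0],[0,0,0,0]]'; python3 -c "
from h import *
goto(.4424,-.039,.105,3.05)
f=manip.grab_frame('wrist');cv2.imwrite('pics/w33.png',f['img'][:,:,::-1])"
```

```text
time: 39.97
tool_pos: [0.4366, -0.0372, 0.1406]
tool_rot: [-0.001, 1.0, -0.006, -0.002]
contact_force: [-0.2, 0.0, -1.8]
gripper_width: 0.509
time: 40.55
tool_pos: [0.439, -0.0384, 0.1178]
tool_rot: [-0.0, 1.0, 0.026, -0.0]
contact_force: [0.8, 0.3, -1.9]
gripper_width: 0.505
t40.5 pos [ 0.439  -0.0384  0.1178] yaw 3.02 tilt 0.036 F [ 0.8  0.3 -1.9] w 0.505
 rows total (shift in present axes, cm): [0.34 0.07 1.28] turn units -0.01
```

View pics/w33.png

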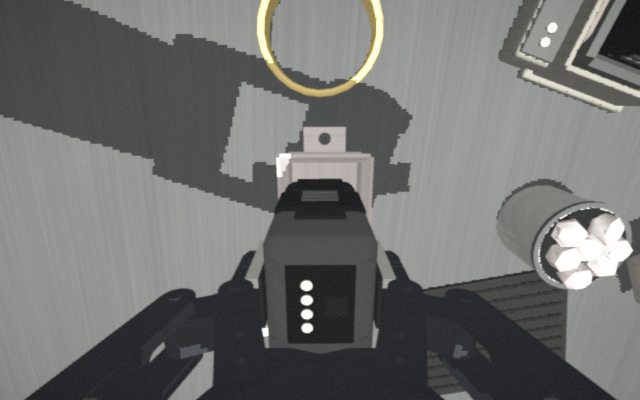

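Rim is at columns 277–373 (centre 325), so shift +0.34 cm in x and lower.

```bash
python3 -m crank '[[0.2,0.05,0.5,0],[0.12,0,1,0],[0,0,1.3,0],[0,0,1.3,0],[0,0,0.8,0],[0,0,0.4,0],[0,0,0,0],[0,0,0,0]]'; python3 -c "
from h import *
goto(.4424,-.039,.0547,3.05)"
```

```text
time: 41.27
tool_pos: [0.4424, -0.0388, 0.0651]
tool_rot: [-0.0, 1.0, 0.027, -0.0]
contact_force: [-0.5, -1.1, -1.4]
gripper_width: 0.508
t41.3 pos [ 0.4424 -0.0388  0.0651] yaw 3.04 tilt 0.001 F [-0.5 -1.1 -1.4] w 0.508
 rows total (shift in present axes, cm): [-0.    0.02  1.04] turn units -0.00
```

```bash
python3 -m crank '[[0,0,0.4,0],[0,0,0.3,0],[0,0,0.2,0],[0,0,0.15,0],[0,0,0.05,0],[0,0,0,0],[0,0,0,0]]'; python3 -c "
from h import *
goto(.4424,-.039,.0547,3.05)"
```

```text
time: 41.85
tool_pos: [0.4424, -0.0388, 0.0553]
tool_rot: [-0.0, 1.0, 0.027, -0.0]
contact_force: [-3.4, 1.2, 5.6]
gripper_width: 0.505
t41.9 pos [ 0.4424 -0.0388  0.0553] yaw 3.06 tilt 0.039 F [-3.4  1.2  5.6] w 0.505
 rows total (shift in present axes, cm): [-0.01  0.02  0.06] turn units 0.00
```

```bash
python3 -m crank '[[0,0,-0.05,0],[0,0,0,0],[0,0,0,0],[0,0,-1,0],[0,0,-2.5,0],[0,0,-3,0],[0,0,-3,0],[0,0,-3,0],[0,0,-3,0],[0,2,-2,0]]' 1;  python3 -m crank '[[0,3.5,0,0],[0,3.5,0,0],[0,3.5,0,0],[0,3.5,0,0],[0,2,0,0],[0,0,0,0],[0,0,0,0]]'; python3 -c "
from h import *
goto(.4424,-.039,.0547,3.05)
for n in ('wrist','top','scene'):
  f=manip.grab_frame(n);cv2.imwrite('pics/%s34.png'%n,f['img'][:,:,::-1])
im=cv2.imread('pics/top34.png')
cv2.imwrite('pics/top34c.png',cv2.resize(im[85:235,230:430],None,fx=4,fy=4,interpolation=cv2.INTER_CUBIC))
"
```

```text
time: 42.68
tool_pos: [0.4442, -0.0573, 0.234]
tool_rot: [0.0, 1.0, 0.028, 0.003]
contact_force: [1.1, -0.1, -0.2]
gripper_width: 0.997
time: 43.27
tool_pos: [0.4517, -0.2192, 0.2301]
tool_rot: [-0.0, 1.0, 0.026, 0.0]
contact_force: [0.4, 0.9, 0.2]
gripper_width: 0.997
t43.3 pos [ 0.4517 -0.2192  0.2301] yaw 2.93 tilt 0.022 F [0.4 0.9 0.2] w 0.997
 rows total (shift in present axes, cm): [-1.000e-02 -1.804e+01  1.754e+01] turn units -0.02
```

View pics/wrist34.png

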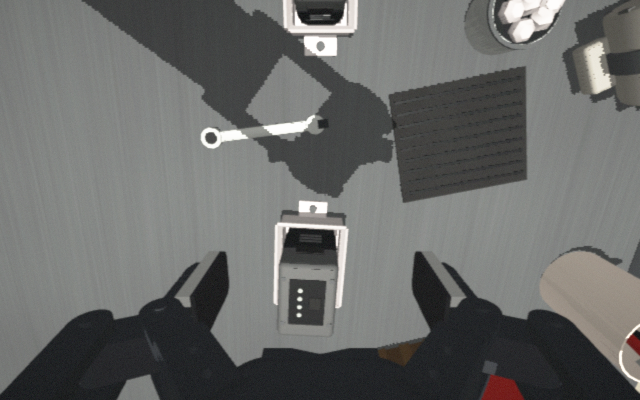

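View pics/top34c.png

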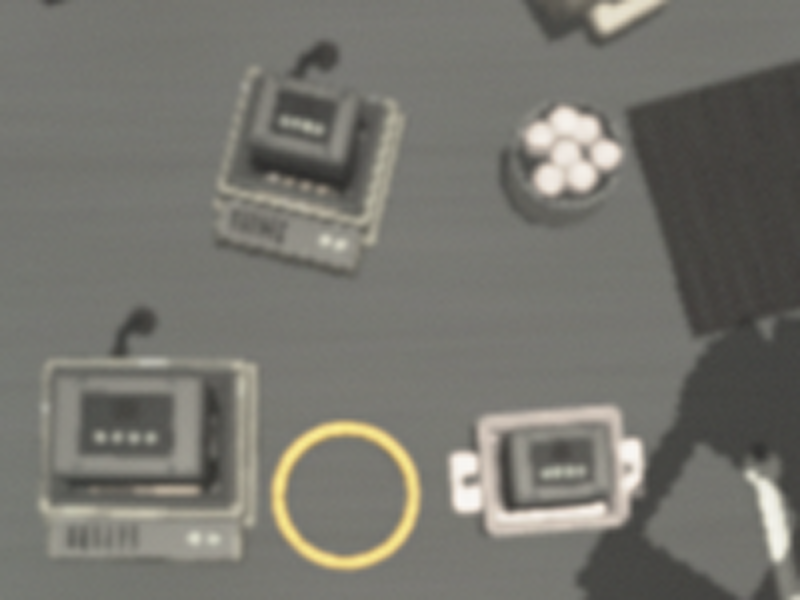

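View pics/scene34.png

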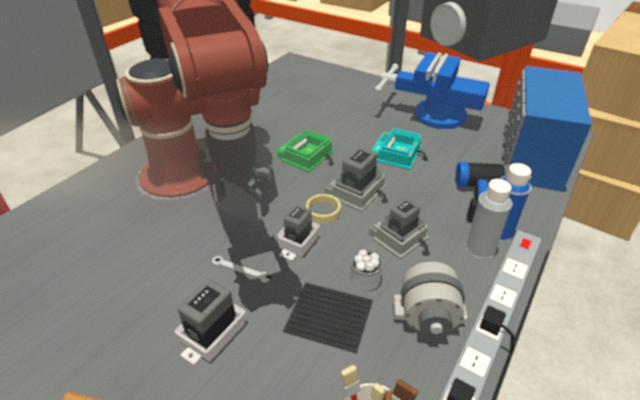

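Run:
```python
import cv2,numpy as np
for n,bx in (('top',{'Lchg':(244,172,292,214),'Schg':(288,100,330,140),'Shold':(352,188,386,216)}),('scene',{'Lhold':(178,282,245,350),'Lchg':(330,148,385,205),'Schg':(375,198,425,252),'Shold':(278,204,320,250)})):
    a=cv2.imread(f'pics/{n}0.png',0).astype(np.float32);b=cv2.imread(f'pics/{n}34.png',0).astype(np.float32)
    for k,(x0,y0,x1,y1) in bx.items():
        A,B=a[y0:y1,x0:x1],b[y0:y1,x0:x1]
        print(n,k,np.round(cv2.phaseCorrelate(A,B)[0],2),"meandiff %.1f"%np.abs(A-B).mean())
```

```text
top Lchg [0.09 0.63] meandiff 4.3
top Schg [ 0.5  -0.08] meandiff 4.0
top Shold [-0.05  0.13] meandiff 4.9
scene Lhold [-0.45  0.2 ] meandiff 6.0
scene Lchg [-0.03 -0.01] meandiff 2.3
scene Schg [0.07 0.11] meandiff 2.3
scene Shold [0.52 0.03] meandiff 2.9
```

All four places match their starting appearance to within about 0.6 px, which is roughly 1.5 mm. The gripper is clear of everything, so I'm handing in.

```bash
python3 -c "
from h import *
goto(.45,-.2,.23,3)
manip.job_done()"
```

```text
t43.4 pos [ 0.4519 -0.2176  0.2298] yaw 3.11 tilt 0.017 F [-0.2 -0.1  0.5] w 0.999
 rows total (shift in present axes, cm): [-0.09 -1.76 -0.02] turn units 0.02
the job is handed in; nothing more can be done
```

I swapped both pairs, using the mat for each charged pack in turn, and handed the job in at about 43 s of robot time. The hand-in reports no verdict.

- **Chargers:** Both flat packs were pushed down until the tool stopped moving at the seated height measured when I gripped the charged packs. That was TCP z 0.0724 for the large charger and 0.0615 for the small one. Under a final push of about 15 N (large) and 11 N (small) neither tool moved further. Neither pack slipped in the grip.
- **Holders:** Both charged packs touched the holder floor at the expected height before I let go.
- **Final pictures:** The top and scene views show four upright packs, the mat empty, the tin standing where it was and the gripper clear of everything. Each pack sits within about 0.6 px of where the pack there stood at the start, roughly 1.5 mm.
- **Disagreements:** The top and wrist cameras differed by 4 to 7 mm on the large charger's position. I therefore relied on the tool positions recorded at the grips and on comparing the lights on the packs between pictures. The large holder could only be compared in the scene view, because the arm was over it in the last top view.

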